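# Pack the set-up stand from the tool drawer and shut the drawer

## Robot

A 6-joint arm with a two-finger parallel gripper is mounted at the origin on the work surface. World frame = base frame: x ahead of the robot, y to its left, z up, the work surface at z = 0. Lengths are in mm, angles in degrees, forces in N, time in s.
With the tool pointing down it reaches from about 350 to 850 mm from the base axis. Payload 8.1 kg.
Tool frame: the origin (TCP) lies at the very end of the fingers, on their centre line; the grasp point (between the pads) lies r.tcp_to_grasp behind it (r.tcp_to_grasp is the distance from the TCP to the grasp point, in mm); z points along the fingers, y is the line along which they close (so a half turn about z gives the same grasp; the last joint's range is limited). The gripper opens to 85 mm and grips with 20 to 120 N. Pads are 22 mm wide; open, the fingers measure 114 mm over their backs; the gripper's body (76 mm by 85 mm) begins 54 mm behind the grasp point. The pads swing forward as they close: fully open they stand 13 mm farther back than shut.
Start: joints at [64.836, 7.471, 85.268, -0, 87.261, -4.893], TCP at [207.858, 562.85, 231.292] pointing down, gripper open.
Joint ranges: [-169.43, 169.43], [-51.17, 129.36], [1.28, 143.12], [-76.62, 256.62], [0, 156.53], [-152.29, 152.29]. Speed limits (degrees/s): [136.94, 136.94, 159.86, 180, 180, 180].

## Interface

Orientations are given as [roll, pitch, yaw] about the fixed x, y, z axes, in that order (R = Rz(yaw) Ry(pitch) Rx(roll)).
In Python, from bench import r gives the robot as it stands.
- The arm moves only by the shell command python3 -m handwheel 'ROWS' [OPENING] [FORCE]. ROWS is JSON, a list of rows, each a list of 4 numbers: the shift along the tool's x, y, z in m, then the turn about the tool's z in degrees. A call has 1 to 10 rows; each row shifts and turns the commanded pose from where the row before left it, along the tool's axes as they then stand; what a row does not reach is not made up. A row lasts 1/10 s, in which the tool goes at most 50 mm and 8.59 degrees, less where a joint would pass 70% of its speed; a pose out of reach is approached as far as the arm can. A call is refused whole if a number of a shift passes 0.05 or a number of a turn 8.59, either way. A call with a gripper value outside its range is refused whole. OPENING is the finger opening in m, from 0 to 0.0854, set as the call begins (- or left out, the last holds). The fingers move at their own pace and stop on an object; FORCE is the grip in N (left out, the last holds). Time passes only in rows, so rows that do not move let the fingers close. It gives the time, the measured TCP pose, the force, the opening and the grip force at its end, in the units of the state.
- r.sense(): the state, without advancing time (a new reading comes with each control period).
- r.snapshot(name): name is "scene" or "side" or "wrist"; returns the picture (400x640x3 uint8, red, green, blue); there is no depth.
- r.camera_params(name): a dict with "fx", "fy", "cx", "cy" (pixels), "R" (3x3) and "t" (3): a world point X has camera coordinates R X + t; the wrist camera has in their place "mount" (4x4, takes a point from camera to tool coordinates, whose origin is the TCP and whose axes are the flange's). Camera axes: x right, y down, z forward; pixel columns grow to the right and rows downward; lengths in mm; the calibration is good to about 2 mm. A picture is of the moment at which its call begins: read the wrist's pose just before it. camera_params takes no time and is no camera call.
- r.hand_in(): hands the job in; it is judged then, once.
The state is a dict: "time": time; "joint_pos": joint angles; "qd": joint speeds; "joint_efforts": joint torques, N m; "tool_pos": TCP position; "tcp_rot": TCP orientation; "ft_force": force on the tool from outside, world axes, zero at the start; "wrist_torque": the same for the moment, N m; "finger_gap": finger opening in mm; "grip_force": force on a finger pad.
Only numpy, scipy, OpenCV 4.12 (cv2) and the standard library are available. Lean on these libraries where they do the work, as an engineer would, in place of code of your own. Each camera call takes 0.05 s, during which the arm holds its last target. There are 200 camera calls.

## Task

Pack the set-up kit for the next job at the mill: pull every steel parallel out of the narrow gaps of the open tool drawer by its exposed top edge and stand each one fully down in its own slot of the stepped wooden stand (lowest parallel in the lowest step, and so on up by height; a missing size leaves its slot empty), and set every screw jack that is out on the bench upright into a round pocket of the stand. Finish with the emptied drawer pushed fully shut, and leave the tool holder, insert cases and screwdriver where they are.

Things in the scene. Friction and masses are not known exactly. Their poses are not given: they have to be found in the camera images.
- parallel40: Steel parallel, a flat bar 120 mm long (its x axis), 10 mm thick (y), 40 mm high (z, up), about 0.38 kg. Origin: middle of its underside. Starts on edge in any one of the drawer's four narrow gaps, anywhere along it, only its top 16 mm above the divider plates. May be absent. Belongs in slot1.
- parallel48: Steel parallel, a flat bar 120 mm long (its x axis), 10 mm thick (y), 48 mm high (z, up), about 0.45 kg. Origin: middle of its underside. Starts on edge in any one of the drawer's four narrow gaps, anywhere along it, only its top 24 mm above the divider plates. May be absent. Belongs in slot2.
- parallel56: Steel parallel, a flat bar 120 mm long (its x axis), 10 mm thick (y), 56 mm high (z, up), about 0.53 kg. Origin: middle of its underside. Starts on edge in any one of the drawer's four narrow gaps, anywhere along it, only its top 32 mm above the divider plates. May be absent. Belongs in slot3.
- parallel64: Steel parallel, a flat bar 120 mm long (its x axis), 10 mm thick (y), 64 mm high (z, up), about 0.60 kg. Origin: middle of its underside. Starts on edge in any one of the drawer's four narrow gaps, anywhere along it, only its top 40 mm above the divider plates. May be absent. Belongs in slot4.
- jack1: Screw jack standing on the bench, dark steel, 68 mm high, 0.48 kg: round foot 56 mm diameter, 12 mm high, tapering at 20 mm to a round body 30 mm diameter up to 50 mm, then an 18 mm screw and at 60 to 68 mm a 26 mm head. Origin: centre of its underside, z up. One of the two may be absent. Either pocket will do.
- jack2: Screw jack standing on the bench, dark steel, 68 mm high, 0.48 kg: round foot 56 mm diameter, 12 mm high, tapering at 20 mm to a round body 30 mm diameter up to 50 mm, then an 18 mm screw and at 60 to 68 mm a 26 mm head. Origin: centre of its underside, z up. One of the two may be absent. Either pocket will do.
- stand: Stepped light-wood stand, loose, 1.2 kg, 215 (x) by 190 mm (y), base 8 mm thick. Origin: centre of its underside, z up, -x side to the robot. Four slots along x, 46 mm apart in y, 14 mm wide, mouths bevelled 3 mm, between cheeks 110 mm long (x -12.5 to 97.5 mm), ends open, rising in steps to +y. Deck at the -x side (x -107.5 to -27.5 mm, top 26 mm up) with two round pockets.
- slot1 (a point): Middle of the floor of the slot for the 40 mm parallel, 8 mm above the bench; axes as the stand's. 24 mm deep: its parallel stands 16 mm proud of the cheeks. The lowest step, at the stand's -y end.
- slot2 (a point): Middle of the floor of the slot for the 48 mm parallel, 8 mm above the bench; axes as the stand's. 32 mm deep: its parallel stands 16 mm proud of the cheeks.
- slot3 (a point): Middle of the floor of the slot for the 56 mm parallel, 8 mm above the bench; axes as the stand's. 40 mm deep: its parallel stands 16 mm proud of the cheeks.
- slot4 (a point): Middle of the floor of the slot for the 64 mm parallel, 8 mm above the bench; axes as the stand's. 48 mm deep: its parallel stands 16 mm proud of the cheeks. The highest step, at the stand's +y end.
- pocket1 (a point): Centre of the floor of a round pocket for a jack, 12 mm above the bench: 61 mm diameter, 14 mm deep, on the stand's -y half.
- pocket2 (a point): Centre of the floor of a round pocket for a jack, 12 mm above the bench: 61 mm diameter, 14 mm deep, on the stand's +y half.
- drawer (a joint): The tool drawer: 0 = pulled fully out towards the robot (as at the start), 0.24 m = fully shut in its cabinet. It slides along its own x axis with about 5 N of friction and stays where it is left.
- drawer_grip (a point): Middle of the front face of the drawer's aluminium grip strip (225 mm wide, 20 mm high), 92 mm above the bench, moves with it; x axis = shutting direction, z up. The strip stands 14 mm out from the grey front panel, top 108 mm above the bench. The cabinet (250 mm wide, 130 mm high) has its front face 262 mm along x from here when the drawer is fully out.
- gap1 (a point): Middle of the floor of a narrow gap in the drawer (moves with it), 26 mm above the bench; x along the gap. A slit 14 mm wide, 246 mm long, between 3 mm steel divider plates 24 mm high above this floor (tops 50 mm above the bench). Gaps are 50 mm apart; between them are troughs, some with end mills lying below the plates' tops. Drawer sides are as high as the plates.
- gap2 (a point): Middle of the floor of a narrow gap in the drawer (moves with it), 26 mm above the bench; x along the gap. A slit 14 mm wide, 246 mm long, between 3 mm steel divider plates 24 mm high above this floor (tops 50 mm above the bench). Gaps are 50 mm apart; between them are troughs, some with end mills lying below the plates' tops. Drawer sides are as high as the plates.
- gap3 (a point): Middle of the floor of a narrow gap in the drawer (moves with it), 26 mm above the bench; x along the gap. A slit 14 mm wide, 246 mm long, between 3 mm steel divider plates 24 mm high above this floor (tops 50 mm above the bench). Gaps are 50 mm apart; between them are troughs, some with end mills lying below the plates' tops. Drawer sides are as high as the plates.
- gap4 (a point): Middle of the floor of a narrow gap in the drawer (moves with it), 26 mm above the bench; x along the gap. A slit 14 mm wide, 246 mm long, between 3 mm steel divider plates 24 mm high above this floor (tops 50 mm above the bench). Gaps are 50 mm apart; between them are troughs, some with end mills lying below the plates' tops. Drawer sides are as high as the plates.
- toolholder: Bystander: steel taper tool holder standing on its 63 mm flange, taper up, 112 mm high. Origin: centre of its underside.
- case1: Bystander: closed blue plastic insert case lying flat, 120 x 65 x 24 mm. Origin: centre of its underside.
- case2: Bystander: closed orange plastic insert case lying flat, 120 x 65 x 24 mm. Origin: centre of its underside.
- screwdriver: Bystander: screwdriver lying on the bench, well to the side.
Not all that is in view belongs to the job. What is shaped like the parallel48 but red or yellow is not meant.

How it is judged:
By the outcome, as a careful person would: the job done as asked, in the order asked, and still so for the second after the job is handed in, with the robot touching nothing.
Of parallel40, parallel48, parallel56, parallel64 only 3 to 4 are there at a start; the rules pass over those that are not, and their reading is None.
Of jack1, jack2 only 1 to 2 are there at a start; the rules pass over those that are not, and their reading is None.
At some moment in a run one of stand, jack1, jack2 may be knocked a few centimetres aside while the robot is not near it.
It also fails if it takes over 210 s, if anything falls off the work surface, if the arm or the gripper's body presses on something with over 40 N, if the wrist force passes 120 N, or if a joint passes its speed limit or range.

## Working session

There is one attempt and no reset: what is moved stays moved. The work goes in short steps, Python scripts to look and compute and a shell command to move; the robot and the scene stay as the last step left them, time stands still between calls to the robot, and variables do not carry over. Pictures are saved under pics/ and viewed, at most 14 in all, crops included, and the job is handed in when it is done.

```bash
mkdir -p pics; ls
python3 - <<'E'
from bench import r
import cv2,numpy as np
s=r.sense();print(s['tool_pos'],s['tcp_rot'],r.tcp_to_grasp,s['time'])
for n in ("scene","side","wrist"):
    im=r.snapshot(n);cv2.imwrite(f'pics/{n}0.png',im[:,:,::-1]);print(n,r.camera_params(n))
E
```

```text
pics
[207.61281912 562.36428476 230.24980765] [-1.79896604e+02 -9.96582607e-03  1.59729801e+02] 18.700000000000003 0.0
scene {'fx': 381.2865876663242, 'fy': 381.2865876663242, 'cx': 324.14761470989606, 'cy': 199.7435109316339, 'R': array([[-0.10491373,  0.99437862, -0.01429215],
       [ 0.82991869,  0.07962574, -0.55217271],
       [-0.54793072, -0.06979182, -0.83360724]]), 't': array([  67.03586241, -357.57917088, 1533.76320295])}
side {'fx': 426.9377700047421, 'fy': 426.9377700047421, 'cx': 318.0087970777302, 'cy': 194.50420008484556, 'R': array([[ 0.92699157, -0.37484486,  0.01334001],
       [-0.18661463, -0.49176559, -0.85049491],
       [ 0.3253638 ,  0.78591217, -0.52581409]]), 't': array([-465.57081119,  164.94493658, 1223.43272859])}
wrist {'fx': 315.56865507122603, 'fy': 315.56865507122603, 'cx': 313.9373428069165, 'cy': 199.07036370899607, 'mount': array([[ 1.78948487e-03, -9.57602558e-01, -2.88087032e-01,
         7.39282734e+01],
       [ 9.99997475e-01,  1.32199436e-03,  1.81728126e-03,
         3.98555050e-01],
       [-1.35938375e-03, -2.88089556e-01,  9.57602506e-01,
        -1.42891679e+02],
       [ 0.00000000e+00,  0.00000000e+00,  0.00000000e+00,
         1.00000000e+00]])}
```

```bash
python3 -c "
import cv2,numpy as np
a=cv2.imread('pics/scene0.png');b=cv2.imread('pics/side0.png')
cv2.imwrite('pics/a.png',cv2.resize(a,(800,500),interpolation=cv2.INTER_CUBIC))
cv2.imwrite('pics/b.png',cv2.resize(b,(800,500),interpolation=cv2.INTER_CUBIC))"
```

```text
(no output)
```

View pics/a.png

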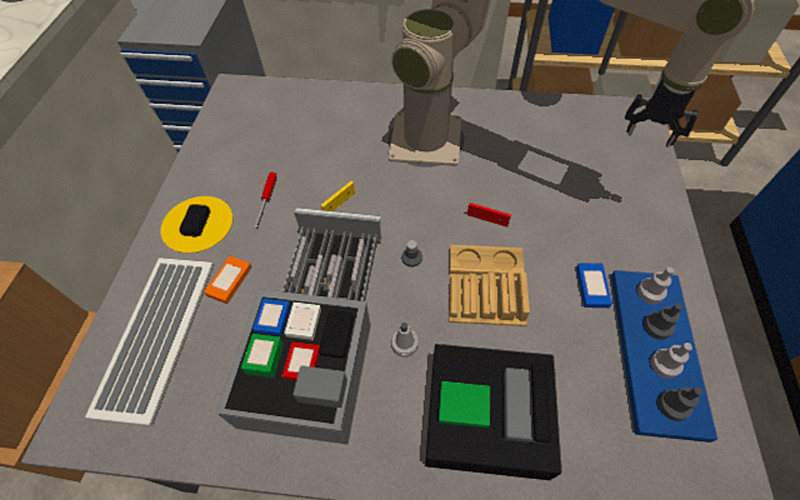

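View pics/b.png

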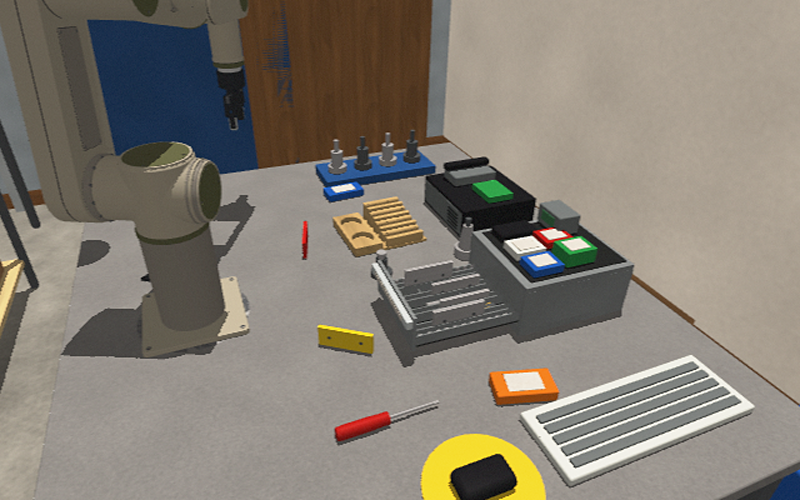

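Scene view (800 px): the drawer is at (335,255) with its grip strip at y≈217. The stand is at (488,285) with its pockets towards the robot. One dark jack is at (411,252), with the taper tool holder at (404,340). The red bar (488,214) and yellow bar (339,195) are decoys.

```bash
cat > h.py <<'E'
from bench import r
import numpy as np,cv2
from scipy.spatial.transform import Rotation as Ro
def cam(n,s=None):
    p=r.camera_params(n);K=np.array([[p['fx'],0,p['cx']],[0,p['fy'],p['cy']],[0,0,1]])
    if n=='wrist':
        s=s or r.sense();T=np.eye(4);T[:3,:3]=Ro.from_euler('xyz',s['tcp_rot'],degrees=True).as_matrix();T[:3,3]=s['tool_pos']
        W=T@p['mount'];R=W[:3,:3].T;return K,R,-R@W[:3,3]
    return K,p['R'],p['t']
def ray(c,uv,z):
    K,R,t=c;o=-R.T@t;d=R.T@np.linalg.inv(K)@np.array([uv[0],uv[1],1.]);return o+d*(z-o[2])/d[2]
def proj(c,X):
    K,R,t=c;v=K@(R@np.asarray(X,float)+t);return v[:2]/v[2]
def shift(dxyz,s=None):
    "world shift -> tool axes, m"
    s=s or r.sense();R=Ro.from_euler('xyz',s['tcp_rot'],degrees=True).as_matrix();return np.round(R.T@np.asarray(dxyz,float)/1000,4)
E
python3 - <<'E'
from h import *
c=cam('scene')
f=lambda u,v,z:print((u,v,z),ray(c,(u/1.25,v/1.25),z).round(0))
f(411,244,68);f(411,262,0)
f(297,211,102);f(380,218,102)
f(450,247,26);f(523,247,26);f(527,324,56+8)
f(470,258,26);f(502,260,26)
c=cam('side')
f=lambda u,v,z:print('side',(u,v,z),ray(c,(u/1.25,v/1.25),z).round(0))
f(374,268,102);f(409,321,102);f(335,216,26);f(362,252,26);f(382,257,68)
E
```

```text
(411, 244, 68) [459.  -3.  68.]
(411, 262, 0) [471.  -2.   0.]
(297, 211, 102) [ 406. -308.  102.]
(380, 218, 102) [409. -88. 102.]
(450, 247, 26) [430.  98.  26.]
(523, 247, 26) [412. 291.  26.]
(527, 324, 64) [653. 286.  64.]
(470, 258, 26) [460. 152.  26.]
(502, 260, 26) [458. 236.  26.]
side (374, 268, 102) [ 399. -108.  102.]
side (409, 321, 102) [ 401. -307.  102.]
side (335, 216, 26) [421. 294.  26.]
side (362, 252, 26) [432.  79.  26.]
side (382, 257, 68) [451. -23.  68.]
```

```bash
python3 -m handwheel '[[0,0,-0.0235,-6.76],[0,0,-0.0235,-6.76],[0,0,-0.0235,-6.76]]' 0.04 60
python3 -m handwheel '[[-0.0222,-0.0412,0,0],[-0.0222,-0.0412,0,0],[-0.0222,-0.0412,0,0],[-0.0222,-0.0412,0,0],[-0.0222,-0.0412,0,0],[-0.0222,-0.0412,0,0],[-0.0222,-0.0412,0,0],[-0.0222,-0.0412,0,0],[-0.0222,-0.0412,0,0],[-0.0222,-0.0412,0,0]]'
python3 - <<'E'
from h import *
s=r.sense();print(s['tool_pos'],s['tcp_rot'])
im=r.snapshot('wrist');cv2.imwrite('pics/w1.png',im[:,:,::-1]);import json;json.dump({k:list(map(float,s[k])) for k in('tool_pos','tcp_rot')},open('w1.json','w'))
E
python3 -m handwheel '[[-0.01,-0.035,0,0],[-0.01,-0.035,0,0],[-0.01,-0.035,0,0],[-0.01,-0.035,0,0],[-0.01,-0.035,0,0],[-0.01,-0.035,0,0],[-0.01,-0.035,0,0],[-0.01,-0.035,0,0],[-0.01,-0.035,0,0],[0,-0.03,0,0]]'
python3 - <<'E'
from h import *
s=r.sense();print(s['tool_pos'],s['tcp_rot'])
im=r.snapshot('wrist');cv2.imwrite('pics/w2.png',im[:,:,::-1]);import json;json.dump({k:list(map(float,s[k])) for k in('tool_pos','tcp_rot')},open('w2.json','w'))
E
```

```text
time: 0.45
tool_pos: [207.7, 562.5, 301.9]
tcp_rot: [-179.9, -0.0, -179.7]
ft_force: [0.8, 0.4, -0.2]
finger_gap: 43.8
grip_force: 0.0
time: 1.45
tool_pos: [430.3, 149.0, 301.7]
tcp_rot: [180.0, 0.0, -180.0]
ft_force: [1.0, -0.6, 0.1]
finger_gap: 39.9
grip_force: 0.0
[430.3057201  149.04542945 301.71511999] [ 1.79994265e+02  8.02242210e-03 -1.79987916e+02]
time: 2.5
tool_pos: [520.4, -195.6, 301.1]
tcp_rot: [180.0, -0.0, 180.0]
ft_force: [-1.0, 0.7, -0.2]
finger_gap: 40.1
grip_force: 0.0
[ 520.38363617 -195.58233471  301.06190722] [ 1.79981142e+02 -3.78735613e-02  1.79986912e+02]
```

View pics/w1.png

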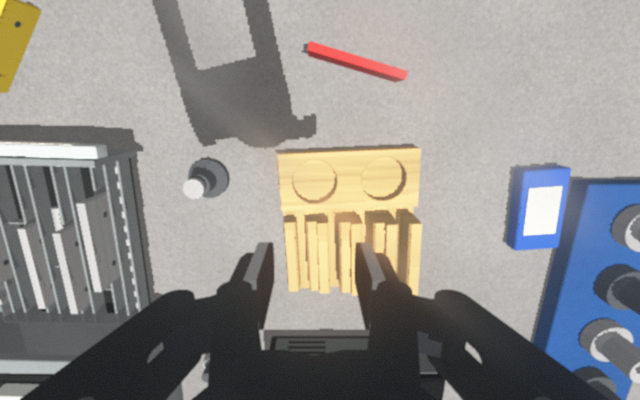

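View pics/w2.png

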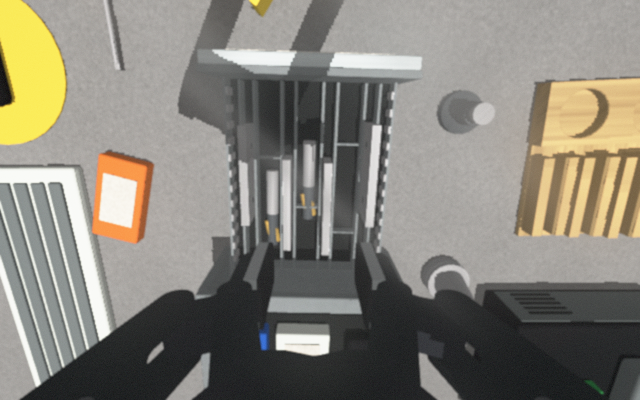

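w1: the stand is at (348,220) with both pockets and all slots empty, and a jack at (200,180). w2: four parallels, one in each gap, with bright tops near (245,175), (287,205), (326,205) and (373,175); the jack is at (470,110) and the tool holder at (447,280). I'll enlarge the bars in both views and triangulate their heights.

```bash
python3 -c "
import cv2,numpy as np
a=cv2.imread('pics/w1.png')[120:330,0:150];b=cv2.imread('pics/w2.png')[40:280,220:410]
a=cv2.resize(a,None,fx=2.4,fy=2.4,interpolation=cv2.INTER_CUBIC);b=cv2.resize(b,None,fx=2.3,fy=2.3,interpolation=cv2.INTER_CUBIC)
o=np.zeros((560,800,3),np.uint8);o[:a.shape[0],:a.shape[1]]=a;o[:b.shape[0],362:362+b.shape[1]]=b
cv2.imwrite('pics/c1.png',o)"
```

```text
(no output)
```

View pics/c1.png

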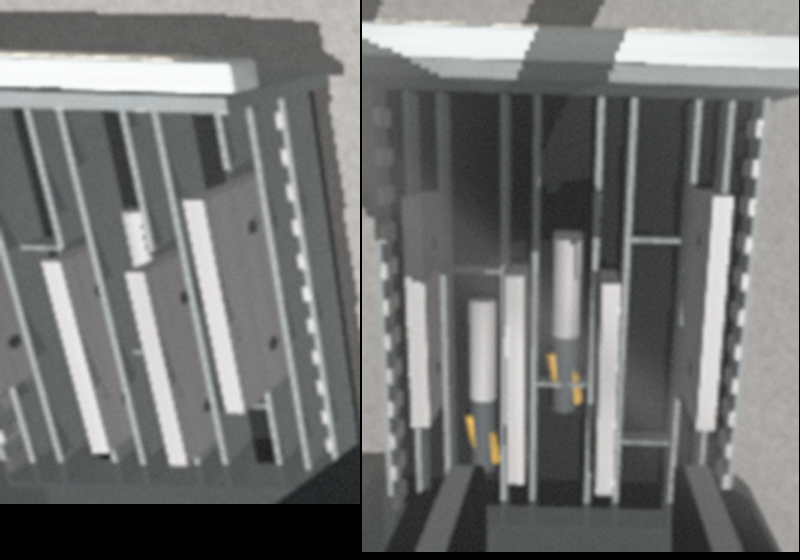

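```bash
cat > m1.py <<'E'
from h import *
import json
c1=cam('wrist',json.load(open('w1.json')));c2=cam('wrist',json.load(open('w2.json')))
p1=lambda x,y:(x/2.4,120+y/2.4)
p2=lambda x,y:(220+(x-362)/2.3,40+y/2.3)
W1={'B':((53,262),(99,453)),'C':((137,271),(178,464)),'D':((194,200),(235,412))}
W2={'A':((413,192),(420,428)),'B':((516,266),(516,485)),'C':((609,272),(605,495)),'D':((722,195),(706,430))}
def P(c):K,R,t=c;return K@np.c_[R,t]
for k in 'BCD':
  for i in (0,1):
    X=cv2.triangulatePoints(P(c1),P(c2),np.float64(p1(*W1[k][i])),np.float64(p2(*W2[k][i])));print(k,(X[:3]/X[3]).ravel().round(1))
for k in W2:
  for z in (66,74,82,90):
    a,b=[ray(c2,p2(*q),z) for q in W2[k]];print(k,z,a.round(0)[:2],b.round(0)[:2],'len',np.linalg.norm(a-b).round(1))
E
python3 m1.py
python3 - <<'E'
from m1 import *
# plates: gap edges in w2 at z=50 top & bottom rows
for x,y in [(408,100),(441,100),(504,100),(537,100),(601,100),(633,100),(696,100),(730,100),(503,495),(534,495),(587,495),(616,495)]:
    print((x,y),ray(c2,p2(x,y),50).round(1))
for u,v in [(198,52),(421,58)]: print('grip',ray(c2,(u,v),108).round(1))
# jack head and foot (w1), (w2)
print('jack',ray(c1,(194,188),68),ray(c2,(483,113),68),ray(c1,(210,177),6),ray(c2,(463,111),6))
print('toolh',ray(c2,(447,272),0))
E
```

```text
B [ 508.9 -226.1   65.4]
B [ 631.  -229.6   66.8]
C [ 511.4 -177.4   71. ]
C [ 633.4 -179.1   73.9]
D [ 468.9 -125.4   88.3]
D [ 588.2 -127.3   90. ]
A 66 [ 468. -278.] [ 597. -282.] len 128.3
A 74 [ 468. -276.] [ 593. -281.] len 125.6
A 82 [ 467. -275.] [ 590. -279.] len 122.9
A 90 [ 467. -273.] [ 587. -277.] len 120.2
B 66 [ 506. -227.] [ 632. -230.] len 125.6
B 74 [ 505. -226.] [ 628. -229.] len 123.0
B 82 [ 503. -225.] [ 624. -228.] len 120.3
B 90 [ 502. -225.] [ 620. -227.] len 117.7
C 66 [ 509. -178.] [ 638. -179.] len 128.8
C 74 [ 508. -178.] [ 634. -179.] len 126.1
C 82 [ 506. -179.] [ 630. -179.] len 123.3
C 90 [ 505. -179.] [ 626. -180.] len 120.6
D 66 [ 470. -121.] [ 598. -123.] len 128.1
D 74 [ 469. -123.] [ 595. -124.] len 125.4
D 82 [ 469. -124.] [ 591. -126.] len 122.7
D 90 [ 468. -126.] [ 588. -127.] len 120.0
B [ 508.9 -226.1   65.4]
B [ 631.  -229.6   66.8]
C [ 511.4 -177.4   71. ]
C [ 633.4 -179.1   73.9]
D [ 468.9 -125.4   88.3]
D [ 588.2 -127.3   90. ]
A 66 [ 468. -278.] [ 597. -282.] len 128.3
A 74 [ 468. -276.] [ 593. -281.] len 125.6
A 82 [ 467. -275.] [ 590. 
[... 564 characters left out ...]
] len 120.0
(408, 100) [ 423.6 -281.2   50. ]
(441, 100) [ 423.5 -264.4   50. ]
(504, 100) [ 423.5 -232.2   50. ]
(537, 100) [ 423.5 -215.4   50. ]
(601, 100) [ 423.4 -182.7   50. ]
(633, 100) [ 423.4 -166.4   50. ]
(696, 100) [ 423.3 -134.2   50. ]
(730, 100) [ 423.3 -116.8   50. ]
(503, 495) [ 646. -239.   50.]
(534, 495) [ 646.  -220.5   50. ]
(587, 495) [ 645.9 -188.7   50. ]
(616, 495) [ 645.9 -171.3   50. ]
grip [ 398.2 -307.6  108. ]
grip [403.2 -89.6 108. ]
jack [456.05123867   2.48406601  68.        ] [4.56121236e+02 1.89721756e-01 6.80000000e+01] [456.24494286   2.73769935   6.        ] [455.13134369   5.19959943   6.        ]
toolh [ 7.00350622e+02  1.63877626e+01 -5.68434189e-14]
```

Heights identified by triangulated top z: B (gap at y≈-228) is 40 mm, C (-178) is 48 mm, D (-126) is 64 mm, and A (-277) is 56 mm by elimination. Drawer yaw is about -1.4°. I'll go for B first.

```bash
python3 -m handwheel '[[-0.0245,-0.016,0.04,1.4],[-0.024,-0.017,0.04,0],[0,0,0.05,0],[0,0,0.05,0],[0,0,0,0]]' 0.032 90
python3 - <<'E'
from h import *
s=r.sense();print(s['tool_pos'],s['tcp_rot'])
im=r.snapshot('wrist');c=cam('wrist',s)
for p in [(569,-228,66),(509,-226.5,66),(629,-229.5,66)]:
    q=proj(c,p);print(q);cv2.circle(im,tuple(int(v) for v in q),2,(255,0,0),-1)
cv2.imwrite('pics/w3.png',im[:,:,::-1]);print(shift(np.array([569,-228,53])-s['tool_pos'],s))
E
```

```text
time: 3.05
tool_pos: [562.4, -224.5, 112.3]
tcp_rot: [179.6, -0.8, 178.6]
ft_force: [-1.3, 0.8, -0.3]
finger_gap: 32.3
grip_force: 0.0
[ 562.38159183 -224.46064487  112.29270792] [179.60837541  -0.82847916 178.60767312]
[306.80673427 234.80281571]
[306.42054448 141.03382305]
[307.13528704 314.57722758]
[-0.0076 -0.0038  0.0592]
```

View pics/w3.png

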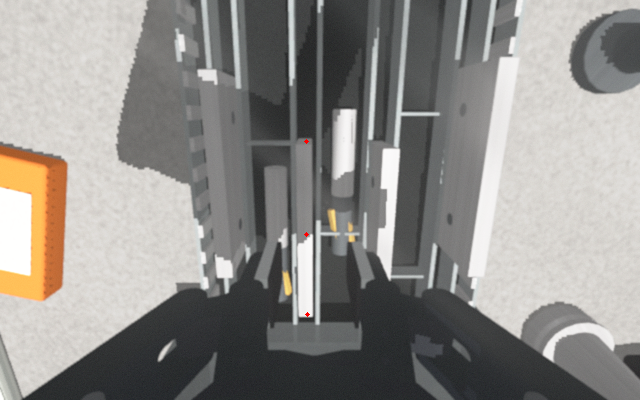

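The projected points sit exactly on bar B's ends and middle at (306,141), (307,235) and (307,315), so I can descend.

```bash
python3 -m handwheel '[[0,0,0,0],[0,0,0,0]]'
python3 - <<'E'
from h import *
s=r.sense();print(s['tool_pos'],s['tcp_rot'],shift(np.array([569,-228,53])-s['tool_pos'],s))
E
```

```text
time: 3.3
tool_pos: [570.4, -228.6, 126.3]
tcp_rot: [-179.8, 0.3, 178.6]
ft_force: [-0.8, -0.6, 0.5]
finger_gap: 32.1
grip_force: 0.0
[ 570.44270607 -228.62521252  126.2994852 ] [-179.84136353    0.33297357  178.62280576] [0.0019 0.0008 0.0733]
```

```bash
python3 -m handwheel '[[0.0,0,0.02,0],[0,0,0.02,0],[0,0,0.018,0],[0,0,0.006,0],[0,0,0,0],[0,0,0,0],[0,0,0,0]]'
python3 - <<'E'
from h import *
s=r.sense();print(s['tool_pos'],s['tcp_rot'],shift(np.array([569,-228,53])-s['tool_pos'],s))
E
```

```text
time: 4.0
tool_pos: [569.3, -228.2, 59.9]
tcp_rot: [-179.9, 0.2, 178.6]
ft_force: [-0.2, 0.2, -0.4]
finger_gap: 31.9
grip_force: 0.0
[ 569.3093549  -228.24577346   59.86650691] [-1.79925974e+02  1.57588922e-01  1.78611665e+02] [0.0003 0.0002 0.0069]
```

```bash
python3 -m handwheel '[[0,0,0.0035,0],[0,0,0.0025,0],[0,0,0,0],[0,0,0,0]]'; python3 -m handwheel '[[0,0,0,0],[0,0,0,0],[0,0,0,0],[0,0,0,0],[0,0,0,0],[0,0,0,0],[0,0,0,0]]' 0.0 90
```

```text
time: 4.4
tool_pos: [567.9, -227.6, 51.6]
tcp_rot: [180.0, -0.0, 178.6]
ft_force: [0.2, 1.4, -0.3]
finger_gap: 32.0
grip_force: 0.0
time: 5.1
tool_pos: [568.2, -227.9, 52.1]
tcp_rot: [-180.0, 0.0, 178.6]
ft_force: [-0.6, -0.7, 3.2]
finger_gap: 7.7
grip_force: 89.3
```

```bash
python3 -m handwheel '[[0,0,-0.005,0],[0,0,-0.01,0],[0,0,-0.02,0],[0,0,-0.03,0],[0,0,-0.03,0],[0,0,-0.03,0],[0,0,0,0],[0,0,0,0],[0,0,0,0]]'
python3 - <<'E'
from h import *
s=r.sense();im=r.snapshot('wrist');cv2.imwrite('pics/w4.png',im[:,:,::-1]);print(s['tool_pos'],s['tcp_rot'])
E
```

```text
time: 6.0
tool_pos: [566.9, -226.9, 174.5]
tcp_rot: [179.9, -0.2, 178.6]
ft_force: [-0.5, 0.6, -3.4]
finger_gap: 7.5
grip_force: 88.3
[ 566.85013786 -226.91642962  174.46517976] [179.90032015  -0.18484526 178.61554532]
```

View pics/w4.png

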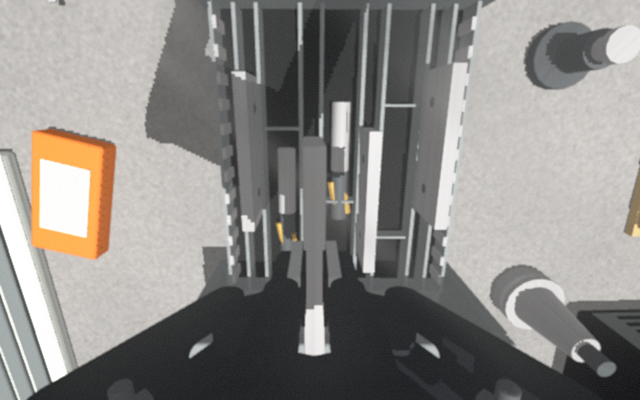

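Bar B is held, level and centred (ends at (313,138) and (315,345)). I'll carry it to a viewpoint over the stand.

```bash
python3 -m handwheel '[[0.01,0.035,-0.01,0],[0.012,0.04,-0.01,0],[0.012,0.042,-0.01,0],[0.012,0.042,-0.01,0],[0.012,0.042,-0.01,-1],[0.012,0.042,-0.01,-1],[0.012,0.042,-0.01,-1],[0.012,0.042,-0.01,-1],[0.012,0.042,0,-1],[0.012,0.042,0,0]]'
python3 -m handwheel '[[0,0,0,0],[0,0,0,0],[0,0,0,0],[0,0,0,0],[0,0,0,0]]'
python3 - <<'E'
from h import *
import json
s=r.sense();im=r.snapshot('wrist');cv2.imwrite('pics/w5.png',im[:,:,::-1]);print(s['tool_pos'],s['tcp_rot'])
json.dump({k:list(map(float,s[k])) for k in('tool_pos','tcp_rot')},open('w5.json','w'))
h=cv2.cvtColor(im,cv2.COLOR_RGB2HSV);print(h[200,380:420:10])
E
```

```text
time: 7.05
tool_pos: [447.8, 184.3, 255.5]
tcp_rot: [-180.0, -0.1, -176.4]
ft_force: [0.7, 0.8, -3.5]
finger_gap: 7.6
grip_force: 88.6
time: 7.55
tool_pos: [449.5, 181.8, 256.5]
tcp_rot: [-180.0, -0.0, -176.5]
ft_force: [0.6, 0.4, -3.3]
finger_gap: 7.7
grip_force: 88.9
[449.45328092 181.77527736 256.48893192] [-1.79985179e+02 -2.63569059e-02 -1.76503919e+02]
[[ 24  81 251]
 [ 23  82 251]
 [ 24  80 252]
 [ 13  16 197]]
```

View pics/w5.png

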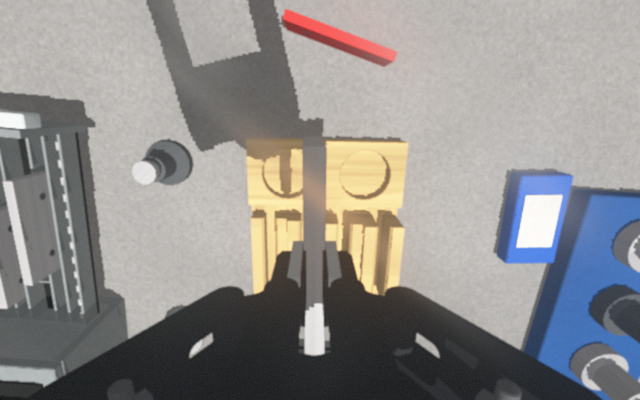

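```bash
cat > st.py <<'E'
from h import *
import json,sys
def stand(name,s,vr):
    im=cv2.imread(f'pics/{name}.png');c=cam('wrist',s);h=cv2.cvtColor(im,cv2.COLOR_BGR2HSV)
    m=cv2.inRange(h,(12,60,120),(32,255,255));n,l,st,_=cv2.connectedComponentsWithStats(m)
    i=1+np.argmax(st[1:,4]);m=l==i;print(name,st[i])
    L,Rr=[],[]
    for v in range(*vr):
        u=np.flatnonzero(m[v]);L.append(ray(c,(u[0]-.5,v),26)[:2]);Rr.append(ray(c,(u[-1]+.5,v),26)[:2])
    F=[]
    for u in range(st[i,0]+6,st[i,0]+st[i,2]-6,3):
        v=np.flatnonzero(m[:,u])[0];F.append(ray(c,(u,v-.5),0)[:2])
    out=[]
    for q in (L,Rr,F):
        q=np.array(q);vx,vy,x,y=cv2.fitLine(q.astype(np.float32),cv2.DIST_HUBER,0,.01,.01).ravel()
        a=np.degrees(np.arctan2(vy,vx));out.append((q,a));print('ang',round(float(a)%180,2),'mid',q.mean(0).round(1))
    yaw=np.median([(out[0][1]+90)%180-90,(out[1][1]+90)%180-90,(out[2][1]%180)-90]);t=np.radians(yaw);ex=np.array([np.cos(t),np.sin(t)]);ey=np.array([-ex[1],ex[0]])
    a,b=np.median(out[0][0]@ey),np.median(out[1][0]@ey);f=np.median(out[2][0]@ex)
    o=ex*(f+107.5)+ey*(a+b)/2;print('yaw',yaw,'width',b-a,'origin',o.round(1));
    for k in range(4):
        p=o+ex*42.5+ey*(46*(k-1.5));print('slot',k+1,p.round(1))
    return o,yaw
if __name__=='__main__':
    stand('w1',json.load(open('w1.json')),(158,200));stand('w5',json.load(open('w5.json')),(155,200))
E
python3 st.py
python3 - <<'E'
from h import *
import json
c=cam('wrist',json.load(open('w5.json')))
for q in [(314,136),(314,354)]: print(ray(c,q,256.5+13.5))
E
```

```text
w1 [  277   146   145   151 18025]
ang 2.55 mid [453.9 102.1]
ang 2.63 mid [453.6 293.1]
ang 92.46 mid [415.6 199.5]
yaw 2.5488586 width 190.8298976874802 origin [523.2 200.7]
slot 1 [568.7 133.6]
slot 2 [566.7 179.6]
slot 3 [564.6 225.5]
slot 4 [562.6 271.5]
w5 [  246   138   162   158 17788]
ang 1.89 mid [465.4 102.8]
ang 2.85 mid [453.5 293. ]
ang 92.6 mid [423.2 195.8]
yaw 2.6029587 width 190.5616303623014 origin [523.4 200.8]
slot 1 [569.  133.8]
slot 2 [566.9 179.7]
slot 3 [564.8 225.7]
slot 4 [562.7 271.6]
[388.19600267 178.79424952 270.        ]
[495.89931202 185.57383289 270.        ]
```

Run:
```python
from st import *
s=json.load(open('w1.json'));o,y=stand('w1',s,(158,200));c=cam('wrist',s)
im=cv2.imread('pics/w1.png');im=cv2.resize(im[130:310,260:440],None,fx=3.3,fy=3.3,interpolation=cv2.INTER_CUBIC)
t=np.radians(2.6);ex=np.array([np.cos(t),np.sin(t)]);ey=np.array([-ex[1],ex[0]])
for k in range(4):
    z=32+8*k
    for w in(-7,7):
        P=[((proj(c,[*(o+ex*x+ey*(46*(k-1.5)+w)),z])-[260,130]+.5)*3.3).astype(int) for x in(-12.5,97.5)]
        cv2.line(im,tuple(map(int,P[0])),tuple(map(int,P[1])),(0,0,255),1)
for sg in(-1,1):
  pass
cv2.imwrite('pics/c2.png',im)
```

```text
w1 [  277   146   145   151 18025]
ang 2.55 mid [453.9 102.1]
ang 2.63 mid [453.6 293.1]
ang 92.46 mid [415.6 199.5]
yaw 2.5488586 width 190.8298976874802 origin [523.2 200.7]
slot 1 [568.7 133.6]
slot 2 [566.7 179.6]
slot 3 [564.6 225.5]
slot 4 [562.6 271.5]
```

View pics/c2.png

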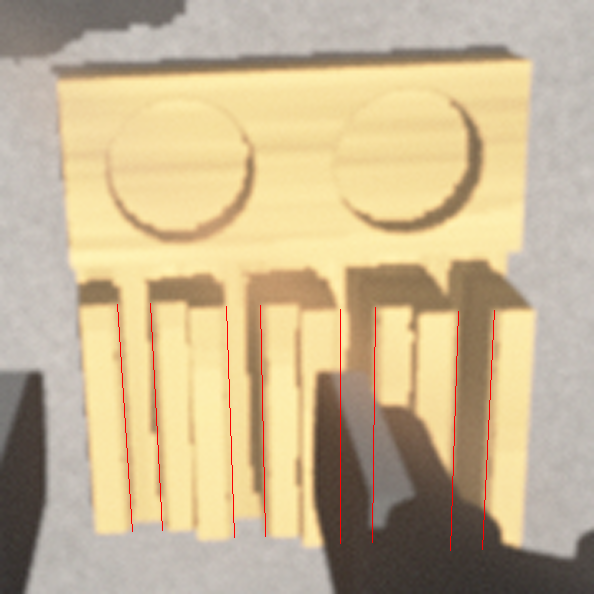

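The overlay lines fall on the slot edges and the slots are empty, so I'll place B in slot1 at (569,134).

```bash
python3 - <<'E'
from h import *
s=r.sense();print(shift(np.array([569,133.8,72])-s['tool_pos'],s))
E
python3 -m handwheel '[[-0.03,-0.01,0.02,0.9],[-0.03,-0.01,0.03,0],[-0.03,-0.01,0.03,0],[-0.0265,-0.0107,0.03,0],[0,0,0.03,0],[0,0,0.025,0],[0,0,0.013,0],[0,0,0,0],[0,0,0,0],[0,0,0,0]]'
python3 - <<'E'
from h import *
s=r.sense();print(shift(np.array([569,133.8,50])-s['tool_pos'],s))
E
```

```text
[-0.1164 -0.0553  0.1846]
time: 8.6
tool_pos: [569.0, 148.5, 81.1]
tcp_rot: [180.0, 0.2, -177.3]
ft_force: [-0.5, 0.6, -4.5]
finger_gap: 7.5
grip_force: 88.9
[ 0.0008 -0.0146  0.0311]
```

```bash
python3 -m handwheel '[[0.0008,-0.0146,0,0],[0,0,0.005,0],[0,0,0,0],[0,0,0,0],[0,0,0,0],[0,0,0,0]]'
python3 - <<'E'
from h import *
s=r.sense();print(s['tool_pos'],s['tcp_rot'],shift(np.array([569,133.8,34])-s['tool_pos'],s))
E
```

```text
time: 9.2
tool_pos: [567.5, 133.8, 73.9]
tcp_rot: [180.0, 0.0, -177.3]
ft_force: [0.7, -0.0, -3.9]
finger_gap: 7.3
grip_force: 88.9
[567.4675644  133.75127553  73.90862169] [ 1.79995287e+02  7.08755453e-03 -1.77277738e+02] [-0.0015 -0.      0.0399]
```

```bash
python3 -m handwheel '[[-0.001,0,0.012,0],[0,0,0.01,0],[0,0,0.007,0],[0,0,0.004,0],[0,0,0,0],[0,0,0,0],[0,0,0,0]]'; python3 -m handwheel '[[0,0,0.002,0],[0,0,0.002,0],[0,0,0.001,0],[0,0,0,0],[0,0,0,0]]'
```

```text
time: 9.9
tool_pos: [568.9, 133.7, 41.3]
tcp_rot: [180.0, 0.1, -177.3]
ft_force: [0.2, 0.2, -3.4]
finger_gap: 7.5
grip_force: 89.0
time: 10.4
tool_pos: [568.4, 133.6, 35.7]
tcp_rot: [-180.0, -0.0, -177.3]
ft_force: [0.6, -0.2, -3.7]
finger_gap: 7.3
grip_force: 88.9
```

```bash
python3 -m handwheel '[[0,0,0.001,0],[0,0,0.0007,0],[0,0,0,0],[0,0,0,0],[0,0,0,0]]'
```

```text
time: 10.9
tool_pos: [568.5, 133.6, 34.2]
tcp_rot: [180.0, 0.0, -177.3]
ft_force: [-0.2, -0.2, -3.4]
finger_gap: 7.0
grip_force: 89.2
```

```bash
python3 -m handwheel '[[0,0,0.0005,0],[0,0,0,0],[0,0,0,0]]'; python3 -m handwheel '[[0,0,0,0],[0,0,0,0],[0,0,0,0],[0,0,-0.01,0],[0,0,-0.02,0],[0,0,-0.03,0],[0,0,-0.03,0],[0,0,-0.02,0],[0,0,0,0],[0,0,0,0]]' 0.026
python3 - <<'E'
from h import *
s=r.sense();im=r.snapshot('wrist');cv2.imwrite('pics/w6.png',im[:,:,::-1]);c=cam('wrist',s);print(s['tool_pos'],s['tcp_rot'])
for z in (48,): print([proj(c,p) for p in [(509,131,z),(629,136.5,z)]])
E
```

```text
time: 11.2
tool_pos: [568.5, 133.6, 34.1]
tcp_rot: [-180.0, 0.0, -177.3]
ft_force: [-5.1, -1.7, 5.8]
finger_gap: 7.2
grip_force: 90.2
time: 12.2
tool_pos: [568.9, 133.7, 144.4]
tcp_rot: [180.0, 0.1, -177.3]
ft_force: [-0.5, -0.1, -1.1]
finger_gap: 26.2
grip_force: 0.0
[568.88381872 133.68652666 144.38643748] [ 1.79989792e+02  9.50280705e-02 -1.77290725e+02]
[array([312.89528829, 123.2316406 ]), array([312.56709213, 268.56570647])]
```

View pics/w6.png

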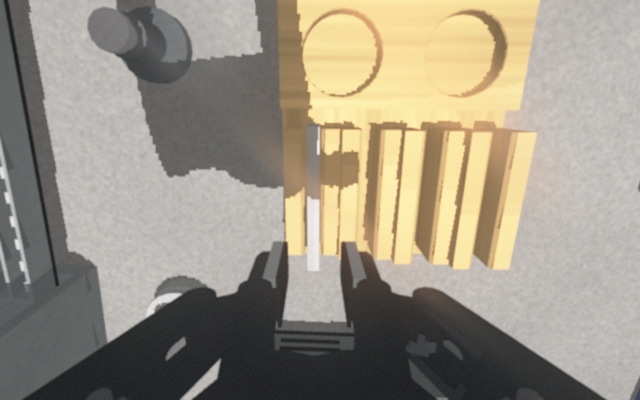

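B is seated: its top strip at (313,124)–(313,269) matches the prediction for a full-depth bar. Next is C (48) in gap 3.

```bash
cat >> h.py <<'E'
def go(x,y,z,yaw):
    s=r.sense();R=Ro.from_euler('xyz',[180,0,yaw],degrees=True).as_matrix();d=R.T@(np.array([x,y,z])-s['tool_pos'])
    dy=(yaw-s['tcp_rot'][2]+180)%360-180;print('t',s['time'],'shift',(d/1000).round(4),'turn first',round(-dy,2),'ft',np.round(s['ft_force'],1),'rot',np.round(s['tcp_rot'],1))
E
python3 -c "
from h import *
go(571,-178.3,135,178.6);s=r.sense()"
```

```text
t 12.25 shift [-0.0106 -0.3117  0.008 ] turn first 4.11 ft [ 0.1  0.7 -1.2] rot [-180.    -0.  -177.3]
```

```bash
python3 -m handwheel '[[0,0,-0.01,4.1],[-0.001,-0.025,0.004,0],[-0.001,-0.04,0.004,0],[-0.001,-0.042,0,0],[-0.001,-0.042,0,0],[-0.001,-0.042,0,0],[-0.0015,-0.042,0,0],[-0.0015,-0.04,0.0,0],[-0.0015,-0.028,0.01,0],[-0.0011,-0.0107,0,0]]' 0.03 90
python3 -m handwheel '[[0,0,0,0],[0,0,0,0],[0,0,0,0],[0,0,0,0]]'
python3 -c "
from h import *
go(571,-178.3,60.5,178.6)
s=r.sense();im=r.snapshot('wrist');c=cam('wrist',s)
for x in range(495,525,2): 
  q=proj(c,(x,-178.3+(571-x)*.0244,74));v,u=int(round(q[1])),int(round(q[0]));print(x,(u,v),im[v,u-8:u+9:2,1])
"
```

```text
time: 13.25
tool_pos: [569.3, -180.5, 132.4]
tcp_rot: [179.9, -0.3, 178.4]
ft_force: [-1.0, 0.4, -1.5]
finger_gap: 30.2
grip_force: 0.0
time: 13.65
tool_pos: [571.7, -176.9, 135.8]
tcp_rot: [180.0, 0.0, 178.7]
ft_force: [-0.0, 0.1, -0.8]
finger_gap: 30.1
grip_force: 0.0
t 13.65 shift [ 0.0007 -0.0014  0.0753] turn first 0.11 ft [-0.   0.1 -0.8] rot [180.    0.  178.7]
495 (311, 99) [55 50 52 50 53 55 52 52 66]
497 (311, 102) [56 52 51 50 53 52 51 51 66]
499 (311, 106) [54 50 54 51 49 55 54 55 70]
501 (311, 109) [52 52 51 53 54 55 56 53 68]
503 (311, 112) [54 53 52 52 56 50 52 56 74]
505 (311, 116) [53 51 56 52 53 54 48 53 73]
507 (311, 119) [58 55 55 54 53 56 54 48 72]
509 (311, 122) [61 53 52 55 51 51 53 51 82]
511 (311, 125) [ 67 100 105 104 106 105 102  66  83]
513 (311, 129) [130 137 131 134 136 137 135  97  82]
515 (311, 132) [146 146 148 146 148 145 145 107  85]
517 (311, 135) [146 146 151 147 145 146 148 106  85]
519 (311, 138) [144 147 149 147 146 145 147 109  93]
521 (311, 141) [146 142 149 148 148 145 148 110 117]
523 (311, 145) [145 147 149 142 145 145 147 105 121]
```

```bash
python3 -m handwheel '[[0,-0.002,0.015,0.1],[0,0,0.025,0],[0,0,0.018,0],[0,0,0.010,0],[0,0,0.004,0],[0,0,0.002,0],[0,0,0,0],[0,0,0,0],[0,0,0,0]]'; python3 -c "
from h import *
go(571,-179,60.5,178.6)"
```

```text
time: 14.6
tool_pos: [572.0, -180.5, 62.6]
tcp_rot: [-180.0, 0.1, 178.5]
ft_force: [0.1, 0.4, -0.4]
finger_gap: 30.1
grip_force: 0.0
t 14.6 shift [0.0011 0.0015 0.0021] turn first -0.09 ft [ 0.1  0.4 -0.4] rot [-1.800e+02  1.000e-01  1.785e+02]
```

```bash
python3 -m handwheel '[[0.001,0.0012,0.0015,0],[0,0,0,0],[0,0,0,0]]';python3 -m handwheel '[[0,0,0,0],[0,0,0,0],[0,0,0,0],[0,0,0,0],[0,0,0,0],[0,0,0,0]]' 0.0 90;  python3 -m handwheel '[[0,0,-0.005,0],[0,0,-0.01,0],[0,0,-0.02,0],[0,0,-0.03,0],[0,0,-0.03,0],[0,0,-0.03,0],[0,0,0,0],[0,0,0,0],[0,0,0,0]]'
python3 -c "
from h import *
go(566.8,179.7,185,-177.4)"
```

```text
time: 14.9
tool_pos: [570.3, -179.0, 60.1]
tcp_rot: [180.0, -0.0, 178.5]
ft_force: [0.6, 0.6, -0.1]
finger_gap: 30.0
grip_force: 0.0
time: 15.5
tool_pos: [570.5, -179.3, 60.4]
tcp_rot: [-180.0, 0.0, 178.5]
ft_force: [-2.2, -1.1, 4.1]
finger_gap: 7.4
grip_force: 90.3
time: 16.4
tool_pos: [569.2, -178.5, 182.7]
tcp_rot: [179.9, -0.2, 178.5]
ft_force: [0.1, -0.1, -4.0]
finger_gap: 7.4
grip_force: 89.2
t 16.4 shift [-0.0138  0.3579 -0.0023] turn first -4.09 ft [ 0.1 -0.1 -4. ] rot [179.9  -0.2 178.5]
```

```bash
python3 -m handwheel '[[0,0.02,-0.015,-4.1],[0.012,0.04,-0.015,0],[0.012,0.042,-0.01,0],[0.012,0.042,-0.01,0],[0.012,0.042,-0.01,0],[0.012,0.042,0,0],[0.012,0.042,0,0],[0.012,0.042,0,0],[0.012,0.035,0,0],[0.012,0.01,0,0]]'
python3 -m handwheel '[[0,0,0,0],[0,0,0,0],[0,0,0,0],[0,0,0,0]]'
cat > look.py <<'E'
from st import *
s=r.sense();im=r.snapshot('wrist');cv2.imwrite('pics/l.png',im[:,:,::-1]);o,y=stand('l',s,(158,200))
E
python3 look.py;  python3 -c "
from h import *
go(566.8,179.7,110,-177.4)"
```

```text
time: 17.4
tool_pos: [445.5, 175.4, 242.8]
tcp_rot: [180.0, -0.2, -177.2]
ft_force: [0.5, -0.4, -5.6]
finger_gap: 7.6
grip_force: 89.3
time: 17.8
tool_pos: [448.1, 171.7, 244.8]
tcp_rot: [-180.0, -0.0, -177.5]
ft_force: [0.6, 0.3, -4.6]
finger_gap: 7.5
grip_force: 89.3
l [  253   141   167   155 17659]
ang 1.8 mid [461.4 102.7]
ang 2.89 mid [452.8 292.9]
ang 92.61 mid [422.5 197.9]
yaw 2.6081161 width 190.53753230171708 origin [523.1 200.8]
slot 1 [568.7 133.8]
slot 2 [566.6 179.7]
slot 3 [564.5 225.7]
slot 4 [562.4 271.6]
t 17.85 shift [-0.1189  0.0025  0.1349] turn first -0.09 ft [ 0.  -0.1 -5.7] rot [-180.    -0.  -177.5]
```

Stand unmoved. To hover over slot2.

```bash
python3 -m handwheel '[[-0.02,0,0.01,0],[-0.03,0.001,0.03,0],[-0.03,0.0015,0.03,0],[-0.025,0,0.03,0],[-0.014,0,0.02,0],[0,0,0.015,0],[0,0,0,0],[0,0,0,0],[0,0,0,0],[0,0,0,0]]'
python3 -c "
from h import *
go(566.7,179.7,48,-177.4)"
```

```text
time: 18.85
tool_pos: [567.2, 180.9, 112.1]
tcp_rot: [180.0, 0.2, -177.4]
ft_force: [-0.9, 0.1, -4.8]
finger_gap: 6.9
grip_force: 89.3
t 18.85 shift [ 0.0006 -0.0012  0.0641] turn first 0.02 ft [-0.9  0.1 -4.8] rot [ 180.     0.2 -177.4]
```

```bash
python3 -m handwheel '[[0.0,-0.0012,0.012,0],[0,0,0.015,0],[0,0,0.004,0],[0,0,0,0],[0,0,0,0],[0,0,0,0]]'
python3 -c "
from h import *
go(566.7,179.7,42.4,-177.4)"
```

```text
time: 19.45
tool_pos: [566.9, 179.5, 79.5]
tcp_rot: [180.0, 0.0, -177.4]
ft_force: [1.0, 0.8, -3.4]
finger_gap: 7.6
grip_force: 89.3
t 19.45 shift [0.0002 0.0002 0.0371] turn first 0.01 ft [ 1.   0.8 -3.4] rot [ 180.     0.  -177.4]
```

```bash
python3 -m handwheel '[[0,0,0.01,0],[0,0,0.01,0],[0,0,0.008,0],[0,0,0.004,0],[0,0,0.002,0],[0,0,0.001,0],[0,0,0,0],[0,0,0,0],[0,0,0,0]]'; python3 -m handwheel '[[0,0,0.001,0],[0,0,0.001,0],[0,0,0,0],[0,0,0,0]]'
```

```text
time: 20.35
tool_pos: [566.9, 179.5, 44.6]
tcp_rot: [180.0, 0.0, -177.4]
ft_force: [-0.9, 0.1, -4.8]
finger_gap: 7.6
grip_force: 89.3
time: 20.75
tool_pos: [566.7, 179.4, 42.4]
tcp_rot: [180.0, 0.0, -177.4]
ft_force: [-0.5, 0.0, -1.1]
finger_gap: 7.6
grip_force: 89.8
```

Floor contact has begun, so I'll press lightly, release and rise.

```bash
python3 -m handwheel '[[0,0,0.0005,0],[0,0,0,0],[0,0,0,0]]'; python3 -m handwheel '[[0,0,0,0],[0,0,0,0],[0,0,0,0],[0,0,-0.01,0],[0,0,-0.02,0],[0,0,-0.03,0],[0,0,-0.03,0],[0,0,-0.02,0],[0,0,0,0],[0,0,0,0]]' 0.026
cat > top.py <<'E'
# count bright top strip rows along expected bar: python3 top.py cx cy yaw ztop
from h import *
import sys
x,y,w,z=map(float,sys.argv[1:5]);s=r.sense();im=r.snapshot('wrist');c=cam('wrist',s);t=np.radians(w);e=np.array([np.cos(t),np.sin(t)]);n=np.array([-e[1],e[0]])
for a in (-66,-63,-61,-59,-57,-50,-30,-10,10):
    g=[]
    for b in range(-12,13,2):
        q=proj(c,[*(np.array([x,y])+e*a+n*b),z]);g.append(cv2.getRectSubPix(im,(1,1),(float(q[0]),float(q[1])))[0,0].astype(int)) 
    g=np.array(g);print(a,q.round().astype(int),'g',g[:,1],'sat',(g.max(1)-g.min(1)))
E
python3 top.py 566.7 179.5 2.6 56
python3 -c "
from h import *
go(528,-126.3,165,178.6)"
```

```text
time: 21.05
tool_pos: [566.7, 179.4, 42.4]
tcp_rot: [180.0, 0.0, -177.4]
ft_force: [-4.7, -1.2, 4.9]
finger_gap: 7.6
grip_force: 90.7
time: 22.05
tool_pos: [567.0, 179.5, 152.4]
tcp_rot: [180.0, 0.1, -177.4]
ft_force: [0.1, 1.0, 0.1]
finger_gap: 26.0
grip_force: 0.0
-66 [329 114] g [125 129 126 124 156 231 219 217 220 221 217 224 229] sat [62 64 62 61 78 86 91 90 90 89 91 88 85]
-63 [329 119] g [127 129 125 123 121 122 184 217 220 220 216 223 229] sat [63 62 61 61 62 60 92 93 90 91 91 89 87]
-61 [329 121] g [128 127 125 124 123 124 122 161 165 200 199 208 143] sat [64 63 63 62 61 61 60 82 85 93 93 93 75]
-59 [329 124] g [126 127 124 123 116 113 113 112 114 119 115 118 123] sat [61 62 61 59 43 23 23 23 31 60 58 61 62]
-57 [329 127] g [111 115 114 115 116 114 115 127 163 118 118 123 127] sat [54 56 56 56 23 14 16 15 14 56 62 64 66]
-50 [329 137] g [122 120 117 118 121 120 121 121 130 156 188 228 230] sat [61 59 58 55 18 14 14 14 16 65 92 88 85]
-30 [328 163] g [133 130 125 121 124 123 121 121 118 116 119 128 132] sat [65 65 62 60 26 20 17 16 16 53 62 62 65]
-10 [328 188] g [139 141 142 137 141 145 144 144 142 157 184 229 231] sat [70 69 72 70 51 48 48 48 48 77 95 85 84]
10 [328 212] g [235 225 199 131 211 227 228 228 227 161 173 229 229] sat [79 87 93 62 14  9  8 10 10 64 90 84 84]
t 22.1 shift [ 0.0307 -0.3065 -0.0139] turn first 4.01 ft [-0.7 -0.1 -1.4] rot [-180.    -0.  -177.4]
```

C is seated: the strip is centred and ends at -60 mm, as it should. Now D (64).

```bash
python3 -m handwheel '[[0,0,-0.01,4.0],[0.004,-0.025,0,0],[0.004,-0.04,0,0],[0.004,-0.042,0,0],[0.004,-0.042,0,0],[0.004,-0.042,0,0],[0.004,-0.042,0,0],[0.004,-0.038,0.0,0],[0.002,-0.026,0.0,0],[0.001,-0.0095,0,0]]' 0.03 90
python3 -m handwheel '[[0,0,0,0],[0,0,0,0],[0,0,0,0],[0,0,0,0]]'
python3 top.py 528 -126.3 -1.4 90; python3 -c "
from h import *
go(528,-126.3,76.8,178.6)"
```

```text
time: 23.1
tool_pos: [526.7, -128.4, 159.9]
tcp_rot: [180.0, -0.2, 178.5]
ft_force: [-0.5, 0.5, 0.7]
finger_gap: 29.9
grip_force: 0.0
time: 23.5
tool_pos: [528.3, -125.0, 161.5]
tcp_rot: [180.0, -0.0, 178.7]
ft_force: [-0.0, -1.2, -0.3]
finger_gap: 30.0
grip_force: 0.0
-66 [329 116] g [ 47  51 102  79  48  48  54  54  58 201 132  72  73] sat [2 1 3 3 3 0 3 2 1 4 4 2 1]
-63 [329 121] g [ 45  51 102  76  65  73  76  81  60 198 134  71  70] sat [1 1 3 2 1 1 0 1 2 5 4 1 1]
-61 [329 124] g [ 44  51 103  78 107 110 113 112  73 197 121  69  73] sat [2 2 2 3 1 1 0 1 2 4 1 2 2]
-59 [329 127] g [ 45  51 101 106 119 119 119 122  85 194 122  72  71] sat [1 2 3 1 0 2 2 0 1 5 3 1 0]
-57 [329 130] g [ 46  52 100 108 124 122 124 122  89 192 121  71  70] sat [1 2 4 2 0 2 2 2 2 7 5 1 1]
-50 [329 141] g [ 46  53 100 109 122 122 123 126  92 195 115  69  70] sat [2 3 3 1 1 2 1 1 1 6 2 1 1]
-30 [328 170] g [ 73  78 106 108 124 123 125 125  98 106  77  60  57] sat [1 1 3 1 2 2 2 3 1 3 2 2 0]
-10 [328 198] g [ 70  73 109 106 125 126 128 130 123 186 126 104 104] sat [1 1 3 0 1 1 2 2 2 3 2 3 3]
10 [327 224] g [ 58  61 106 154 235 234 237 238 189 199 113  81  81] sat [1 3 4 1 3 3 3 1 1 9 4 1 1]
t 23.55 shift [ 0.0003 -0.0011  0.0848] turn first 0.1 ft [1.  0.2 0.7] rot [180.    0.  178.7]
```

```bash
python3 -m handwheel '[[0,-0.0018,0.015,0.1],[0,0,0.025,0],[0,0,0.02,0],[0,0,0.012,0],[0,0,0.006,0],[0,0,0.004,0],[0,0,0,0],[0,0,0,0],[0,0,0,0]]'; python3 -c "
from h import *
go(528,-127,76.6,178.6)"
```

```text
time: 24.45
tool_pos: [528.8, -128.3, 80.6]
tcp_rot: [-180.0, 0.1, 178.5]
ft_force: [-0.1, -0.8, 0.1]
finger_gap: 29.8
grip_force: 0.0
t 24.45 shift [0.0008 0.0013 0.004 ] turn first -0.09 ft [-0.1 -0.8  0.1] rot [-1.800e+02  1.000e-01  1.785e+02]
```

```bash
python3 -m handwheel '[[0.0005,0.001,0.003,0],[0,0,0,0],[0,0,0,0]]';python3 -m handwheel '[[0,0,0,0],[0,0,0,0],[0,0,0,0],[0,0,0,0],[0,0,0,0],[0,0,0,0]]' 0.0 100;  python3 -m handwheel '[[0,0,-0.005,0],[0,0,-0.01,0],[0,0,-0.02,0],[0,0,-0.03,0],[0,0,-0.03,0],[0,0,-0.03,0],[0,0,-0.01,0],[0,0,0,0],[0,0,0,0]]'
python3 -c "
from h import *
go(448,175,235,-177.4)"
```

```text
time: 24.75
tool_pos: [527.5, -127.0, 76.6]
tcp_rot: [180.0, -0.0, 178.5]
ft_force: [-0.2, -0.2, 0.4]
finger_gap: 29.5
grip_force: 0.0
time: 25.35
tool_pos: [527.8, -127.3, 77.0]
tcp_rot: [-180.0, 0.0, 178.5]
ft_force: [-2.2, -1.3, 5.1]
finger_gap: 7.1
grip_force: 99.9
time: 26.25
tool_pos: [526.8, -126.7, 209.8]
tcp_rot: [180.0, -0.1, 178.5]
ft_force: [-0.8, 0.6, -8.3]
finger_gap: 7.1
grip_force: 98.4
t 26.25 shift [ 0.065   0.305  -0.0252] turn first -4.09 ft [-0.8  0.6 -8.3] rot [ 1.800e+02 -1.000e-01  1.785e+02]
```

```bash
python3 -m handwheel '[[0,0.015,-0.01,-4.1],[0.008,0.03,-0.01,0],[0.008,0.035,-0.005,0],[0.008,0.04,0,0],[0.008,0.04,0,0],[0.008,0.04,0,0],[0.008,0.04,0,0],[0.008,0.035,0,0],[0.008,0.02,0,0],[0,0.01,0,0]]'
python3 -m handwheel '[[0,0,0,0],[0,0,0,0],[0,0,0,0],[0,0,0,0]]'
python3 look.py;  python3 -c "
from h import *
go(562.4,271.6,140,-177.4)"
```

```text
time: 27.25
tool_pos: [448.6, 176.4, 233.9]
tcp_rot: [-180.0, -0.3, -177.3]
ft_force: [-0.3, 0.1, -6.3]
finger_gap: 7.0
grip_force: 98.6
time: 27.65
tool_pos: [451.1, 173.8, 236.4]
tcp_rot: [-180.0, -0.0, -177.5]
ft_force: [0.5, -0.5, -6.0]
finger_gap: 7.2
grip_force: 98.6
l [  249   139   172   158 18360]
ang 1.49 mid [462.6 102.7]
ang 2.37 mid [453.9 292.9]
ang 92.76 mid [423.4 198.1]
yaw 2.3658218 width 190.46370564177516 origin [523.2 200.5]
slot 1 [568.5 133.3]
slot 2 [566.6 179.3]
slot 3 [564.7 225.2]
slot 4 [562.8 271.2]
t 27.7 shift [-0.1156  0.0926  0.0965] turn first -0.08 ft [ 0.   0.1 -6.9] rot [-180.    -0.  -177.5]
```

```bash
python3 -m handwheel '[[-0.01,0.01,0.01,0],[-0.02,0.02,0.02,0],[-0.025,0.022,0.02,0],[-0.025,0.02,0.02,0],[-0.02,0.014,0.015,0],[-0.0156,0.0065,0.0115,0],[0,0,0.008,0],[0,0,0,0],[0,0,0,0],[0,0,0,0]]'
python3 -m handwheel '[[0,0,0,0],[0,0,0,0],[0,0,0,0]]'
python3 -c "
from h import *
go(562.5,271.5,59,-177.4)"
```

```text
time: 28.7
tool_pos: [562.3, 272.1, 133.2]
tcp_rot: [180.0, 0.1, -177.4]
ft_force: [0.9, -0.6, -6.4]
finger_gap: 7.0
grip_force: 98.7
time: 29.0
tool_pos: [562.2, 272.4, 132.7]
tcp_rot: [180.0, 0.0, -177.4]
ft_force: [0.6, -0.3, -6.6]
finger_gap: 6.9
grip_force: 98.7
t 29.0 shift [-0.0002 -0.0009  0.0737] turn first 0.01 ft [ 0.6 -0.3 -6.6] rot [ 180.     0.  -177.4]
```

```bash
python3 -m handwheel '[[0,-0.0009,0.01,0],[0,0,0.01,0],[0,0,0.01,0],[0,0,0.01,0],[0,0,0.01,0],[0,0,0.01,0],[0,0,0.006,0],[0,0,0.003,0],[0,0,0.001,0],[0,0,0,0]]'; python3 -m handwheel '[[0,0,0,0],[0,0,0,0],[0,0,0,0]]'
```

```text
time: 30.0
tool_pos: [562.4, 271.6, 62.4]
tcp_rot: [180.0, 0.0, -177.4]
ft_force: [-0.7, -0.2, -5.9]
finger_gap: 6.8
grip_force: 98.7
time: 30.3
tool_pos: [562.4, 271.6, 62.5]
tcp_rot: [180.0, 0.0, -177.4]
ft_force: [0.6, -0.1, -6.1]
finger_gap: 6.8
grip_force: 98.7
```

```bash
python3 -m handwheel '[[0,0,0.0015,0],[0,0,0.001,0],[0,0,0.0007,0],[0,0,0,0],[0,0,0,0],[0,0,0,0]]'
```

```text
time: 30.9
tool_pos: [562.1, 271.5, 59.0]
tcp_rot: [-180.0, -0.0, -177.4]
ft_force: [-2.4, -0.9, -2.7]
finger_gap: 7.1
grip_force: 99.2
```

```bash
python3 -m handwheel '[[0,0,0.0006,0],[0,0,0,0],[0,0,0,0],[0,0,0,0]]'
```

```text
time: 31.3
tool_pos: [562.1, 271.6, 59.0]
tcp_rot: [180.0, 0.0, -177.4]
ft_force: [-5.4, -2.1, 3.0]
finger_gap: 6.9
grip_force: 99.9
```

```bash
python3 -m handwheel '[[0,0,0,0],[0,0,0,0],[0,0,0,0],[0,0,-0.01,0],[0,0,-0.02,0],[0,0,-0.03,0],[0,0,-0.03,0],[0,0,-0.03,0],[0,0,0,0],[0,0,0,0]]' 0.026
python3 top.py 562.5 271.5 2.5 72
python3 -c "
from h import *
go(528,-277.2,165,178.6)"
```

```text
time: 32.3
tool_pos: [563.1, 271.9, 180.3]
tcp_rot: [179.9, 0.2, -177.4]
ft_force: [0.2, 0.5, -0.4]
finger_gap: 26.1
grip_force: 0.0
-66 [328 113] g [127 123 119 121 122 130 169 232 232 236 227 218 222] sat [60 58 56 58 57 64 81 83 84 79 85 88 87]
-63 [328 117] g [131 120 119 120 122 116 122 161 187 194 184 205 213] sat [63 59 56 60 57 52 52 73 85 88 87 90 90]
-61 [328 120] g [129 121 119 121 118 114 115 114 117 131 123 117 122] sat [64 59 57 60 38 15 12 13 24 59 58 54 55]
-59 [328 123] g [125 119 118 121 122 121 120 130 190 138 121 117 119] sat [62 57 56 56 22 11 11 11  9 51 58 54 54]
-57 [328 125] g [116 114 114 116 125 125 125 128 167 136 118 117 120] sat [53 53 54 53 19 10 11 11 10 42 55 56 56]
-50 [328 134] g [131 127 121 115 124 125 126 126 134 150 190 236 238] sat [62 61 57 55 17 10 11 11 11 67 90 79 77]
-30 [327 160] g [133 130 124 122 125 126 127 129 126 120 120 128 128] sat [63 61 60 56 24 13 14 12 11 44 57 58 58]
-10 [327 184] g [174 205 190 150 146 146 144 145 145 155 188 223 226] sat [84 90 88 73 50 40 38 35 34 67 85 85 84]
10 [326 207] g [237 227 203 135 206 231 231 234 231 178 179 228 231] sat [78 88 91 67 21  8 10 10 10 58 85 80 77]
t 32.35 shift [ 0.0208 -0.5494  0.0135] turn first 4.01 ft [-0.5  0.7 -0.6] rot [ 180.     0.  -177.4]
```

D is seated in slot4. Now A (56), in gap 1.

```bash
python3 -m handwheel '[[0,0,0,4.0],[0.0015,-0.025,0,0],[0.0015,-0.04,0,0],[0.0015,-0.042,0,0],[0.0015,-0.042,0,0],[0.0015,-0.042,0,0],[0.0015,-0.042,0,0],[0.0015,-0.042,0.0,0],[0.0015,-0.042,0.0,0],[0.0015,-0.042,0,0]]' 0.03 90
python3 -m handwheel '[[0.0015,-0.042,0,0],[0.0015,-0.042,0,0],[0.0015,-0.042,0,0],[0.0015,-0.04,0,0],[0.0013,-0.0244,0.013,0],[0,0,0,0],[0,0,0,0],[0,0,0,0],[0,0,0,0]]'
python3 top.py 528 -276.8 -1.4 82; python3 -c "
from h import *
go(528,-276.8,68.6,178.6)"
```

```text
time: 33.35
tool_pos: [538.6, -88.4, 176.6]
tcp_rot: [180.0, -0.2, 178.6]
ft_force: [0.6, 0.5, 0.1]
finger_gap: 29.7
grip_force: 0.0
time: 34.25
tool_pos: [528.4, -276.1, 165.4]
tcp_rot: [180.0, 0.0, 178.7]
ft_force: [0.7, 0.7, 0.7]
finger_gap: 30.2
grip_force: 0.0
-66 [329 115] g [34 44 83 59 33 32 37 37 36 75 73 49 53] sat [2 0 3 3 1 3 1 1 2 3 2 1 1]
-63 [329 120] g [34 43 83 57 34 35 36 37 33 74 73 52 52] sat [2 1 2 2 3 2 1 1 1 2 2 2 0]
-61 [329 123] g [35 46 81 59 73 79 78 77 46 73 72 53 50] sat [1 1 2 3 1 1 0 0 1 2 2 2 1]
-59 [329 126] g [31 43 81 67 91 90 89 89 59 74 75 51 52] sat [2 1 1 1 2 2 1 1 0 2 3 1 2]
-57 [329 128] g [ 33  41  81  84  98 100 100  98  68  75  72  53  52] sat [1 1 3 2 1 2 3 1 1 3 3 3 1]
-50 [329 139] g [ 33  42  83  85  98 100  99  98  68 143 136  52  50] sat [1 0 3 2 1 1 2 2 1 5 5 1 0]
-30 [328 166] g [ 62  63  87  88  97  99 100  99  71  81  72  40  39] sat [1 1 2 2 1 3 1 2 1 2 3 2 3]
-10 [328 193] g [ 65  69  93  92 105 103 102 104  88 144 128  69  74] sat [1 1 1 2 1 2 1 1 1 5 5 1 2]
10 [327 218] g [ 59  83  90 133 198 202 200 202 148 152 125  68  71] sat [1 1 3 1 5 3 4 3 1 6 3 1 2]
t 34.3 shift [ 0.0005 -0.0006  0.097 ] turn first 0.1 ft [ 0.1  0.2 -0.3] rot [-180.     0.   178.7]
```

```bash
python3 -m handwheel '[[0,-0.0013,0.02,0.1],[0,0,0.028,0],[0,0,0.02,0],[0,0,0.014,0],[0,0,0.008,0],[0,0,0.004,0],[0,0,0,0],[0,0,0,0],[0,0,0,0]]'; python3 -c "
from h import *
go(528,-277.6,68.6,178.6)"
```

```text
time: 35.2
tool_pos: [528.7, -279.0, 72.4]
tcp_rot: [-179.9, 0.1, 178.5]
ft_force: [0.5, 0.4, 0.0]
finger_gap: 29.7
grip_force: 0.0
t 35.2 shift [0.0007 0.0014 0.0038] turn first -0.09 ft [0.5 0.4 0. ] rot [-1.799e+02  1.000e-01  1.785e+02]
```

```bash
python3 -m handwheel '[[0.0005,0.001,0.003,0],[0,0,0,0],[0,0,0,0]]';python3 -m handwheel '[[0,0,0,0],[0,0,0,0],[0,0,0,0],[0,0,0,0],[0,0,0,0],[0,0,0,0]]' 0.0 100;  python3 -m handwheel '[[0,0,-0.005,0],[0,0,-0.01,0],[0,0,-0.02,0],[0,0,-0.03,0],[0,0,-0.03,0],[0,0,-0.03,0],[0,0,-0.01,0],[0,0,0,0],[0,0,0,0]]'
python3 -c "
from h import *
go(448,170,240,-177.5)"
```

```text
time: 35.5
tool_pos: [527.4, -277.5, 68.3]
tcp_rot: [180.0, -0.0, 178.5]
ft_force: [0.6, -0.9, -0.1]
finger_gap: 30.1
grip_force: 0.0
time: 36.1
tool_pos: [527.6, -277.8, 68.7]
tcp_rot: [-180.0, 0.0, 178.5]
ft_force: [-1.0, -1.7, 4.3]
finger_gap: 6.9
grip_force: 99.3
time: 37.0
tool_pos: [526.9, -277.0, 201.5]
tcp_rot: [179.9, -0.1, 178.5]
ft_force: [-0.6, 0.1, -5.1]
finger_gap: 7.3
grip_force: 98.4
t 37.0 shift [ 0.0593  0.45   -0.0385] turn first -3.99 ft [-0.6  0.1 -5.1] rot [ 1.799e+02 -1.000e-01  1.785e+02]
```

```bash
python3 -m handwheel '[[0,0.015,-0.015,-4.0],[0.006,0.03,-0.015,0],[0.006,0.04,-0.008,0],[0.006,0.042,0,0],[0.006,0.042,0,0],[0.006,0.042,0,0],[0.006,0.042,0,0],[0.006,0.042,0,0],[0.006,0.042,0,0],[0.006,0.042,0,0]]'
python3 -m handwheel '[[0.005,0.036,0,0],[0,0.025,0,0],[0,0.01,0,0],[0,0,0,0],[0,0,0,0],[0,0,0,0],[0,0,0,0]]'
python3 look.py;  python3 -c "
from h import *
go(564.7,225.5,118,-177.4)"
```

```text
time: 38.0
tool_pos: [456.2, 100.2, 238.7]
tcp_rot: [-180.0, -0.2, -177.5]
ft_force: [1.0, 0.3, -4.3]
finger_gap: 7.2
grip_force: 98.5
time: 38.7
tool_pos: [450.1, 168.5, 241.1]
tcp_rot: [-180.0, -0.0, -177.6]
ft_force: [0.3, 0.8, -5.3]
finger_gap: 7.1
grip_force: 98.6
l [  255   140   169   156 17030]
ang 1.5 mid [462.3 102.7]
ang 2.66 mid [454. 293.]
ang 92.62 mid [423.8 198.6]
yaw 2.6217422 width 190.38174027894036 origin [523.5 200.8]
slot 1 [569.1 133.9]
slot 2 [567.  179.8]
slot 3 [564.9 225.8]
slot 4 [562.8 271.7]
t 38.75 shift [-0.117   0.0517  0.1232] turn first -0.18 ft [-0.6 -0.1 -5.2] rot [-180.    -0.  -177.6]
```

```bash
python3 -m handwheel '[[-0.01,0.005,0.01,-0.15],[-0.02,0.01,0.02,0],[-0.025,0.012,0.025,0],[-0.025,0.012,0.025,0],[-0.02,0.008,0.02,0],[-0.017,0.0047,0.015,0],[0,0,0.008,0],[0,0,0,0],[0,0,0,0],[0,0,0,0]]'
python3 -m handwheel '[[0,0,0,0],[0,0,0,0],[0,0,0,0]]'
python3 -c "
from h import *
go(564.8,225.7,50.7,-177.4)"
```

```text
time: 39.75
tool_pos: [564.7, 226.4, 119.7]
tcp_rot: [180.0, 0.1, -177.4]
ft_force: [-0.0, 0.6, -3.5]
finger_gap: 6.9
grip_force: 98.6
time: 40.05
tool_pos: [564.5, 226.6, 118.9]
tcp_rot: [180.0, 0.0, -177.3]
ft_force: [0.4, -0.1, -4.9]
finger_gap: 6.9
grip_force: 98.6
t 40.05 shift [-0.0002 -0.0009  0.0682] turn first 0.06 ft [ 0.4 -0.1 -4.9] rot [ 180.     0.  -177.3]
```

```bash
python3 -m handwheel '[[0,-0.0009,0.01,0],[0,0,0.01,0],[0,0,0.01,0],[0,0,0.01,0],[0,0,0.01,0],[0,0,0.008,0],[0,0,0.005,0],[0,0,0.002,0],[0,0,0,0],[0,0,0,0]]'; python3 -m handwheel '[[0,0,0.0015,0],[0,0,0.0012,0],[0,0,0,0],[0,0,0,0],[0,0,0,0]]'
```

```text
time: 41.05
tool_pos: [564.9, 225.8, 53.9]
tcp_rot: [180.0, 0.1, -177.3]
ft_force: [-0.1, -0.9, -5.9]
finger_gap: 7.0
grip_force: 98.7
time: 41.55
tool_pos: [564.6, 225.7, 50.7]
tcp_rot: [180.0, 0.0, -177.3]
ft_force: [-0.4, 0.0, -4.5]
finger_gap: 6.9
grip_force: 98.8
```

```bash
python3 -m handwheel '[[0,0,0.0006,0],[0,0,0.0003,0],[0,0,0,0],[0,0,0,0]]'
```

```text
time: 41.95
tool_pos: [564.6, 225.7, 50.7]
tcp_rot: [180.0, 0.0, -177.3]
ft_force: [-4.0, -2.0, 5.4]
finger_gap: 7.0
grip_force: 100.0
```

```bash
python3 -m handwheel '[[0,0,0,0],[0,0,0,0],[0,0,0,0],[0,0,-0.01,0],[0,0,-0.02,0],[0,0,-0.03,0],[0,0,-0.03,0],[0,0,-0.03,0],[0,0,0,0],[0,0,0,0]]' 0.026
python3 top.py 564.7 225.7 2.6 64
python3 -c "
from h import *
go(400,80,250,-180)"
```

```text
time: 42.95
tool_pos: [565.3, 225.9, 171.5]
tcp_rot: [180.0, 0.2, -177.3]
ft_force: [0.1, 0.2, -0.9]
finger_gap: 26.2
grip_force: 0.0
-66 [328 113] g [124 124 123 127 125 215 229 229 229 228 223 230 235] sat [61 62 62 63 64 91 85 85 86 86 88 84 80]
-63 [328 117] g [123 124 125 128 128 123 168 219 219 229 225 229 214] sat [63 62 62 63 62 63 83 90 92 85 87 85 92]
-61 [328 120] g [123 124 125 127 127 117 118 116 124 144 139 144 139] sat [60 63 63 64 57 44 44 44 51 73 71 74 69]
-59 [328 123] g [121 121 123 125 116 109 110 111 118 120 119 121 126] sat [59 60 61 63 33 14 15 16 22 58 58 61 62]
-57 [328 125] g [110 111 114 117 119 119 122 119 207 127 120 120 121] sat [56 55 54 57 20 13 15 13  9 48 58 62 60]
-50 [328 134] g [124 122 116 119 122 122 122 137 225 157 158 231 233] sat [62 59 58 58 21 11 14 14  6 63 79 84 82]
-30 [327 160] g [128 123 120 119 121 123 122 120 119 115 117 125 124] sat [63 60 59 59 25 15 14 14 15 50 57 59 59]
-10 [327 184] g [155 191 186 144 140 142 140 138 138 152 170 231 235] sat [76 92 90 70 49 42 42 38 38 70 84 83 78]
10 [327 207] g [233 220 195 133 208 225 225 225 220 172 186 228 228] sat [80 87 92 60 17 10 10 11 15 66 89 81 81]
t 43.0 shift [ 0.1644 -0.1456 -0.0802] turn first 2.66 ft [ 0.4  0.1 -0.4] rot [ 180.     0.  -177.3]
```

All four parallels are seated. Now a fresh look at the jack and the pockets.

```bash
python3 -m handwheel '[[0.01,-0.01,-0.02,2.66],[0.02,-0.018,-0.02,0],[0.022,-0.02,-0.02,0],[0.022,-0.02,-0.01,0],[0.022,-0.02,-0.01,0],[0.022,-0.02,0,0],[0.022,-0.02,0,0],[0.018,-0.014,0,0],[0.006,-0.0036,0,0],[0,0,0,0]]' 0.06 60
python3 -m handwheel '[[0,0,0,0],[0,0,0,0],[0,0,0,0],[0,0,0,0]]'
python3 - <<'E'
from h import *
import json
s=r.sense();im=r.snapshot('wrist');cv2.imwrite('pics/w7.png',im[:,:,::-1]);print(s['tool_pos'],s['tcp_rot'])
json.dump({k:list(map(float,s[k])) for k in('tool_pos','tcp_rot')},open('w7.json','w'))
E
```

```text
time: 44.0
tool_pos: [400.4, 79.4, 248.9]
tcp_rot: [180.0, -0.0, 179.9]
ft_force: [0.2, 0.2, -0.7]
finger_gap: 60.0
grip_force: 0.0
time: 44.4
tool_pos: [401.1, 79.9, 249.5]
tcp_rot: [-180.0, -0.0, -180.0]
ft_force: [0.7, 0.6, 0.6]
finger_gap: 60.3
grip_force: 0.0
[401.14051778  79.89259165 249.51575137] [-1.79999321e+02 -2.97683350e-02 -1.79968536e+02]
```

View pics/w7.png

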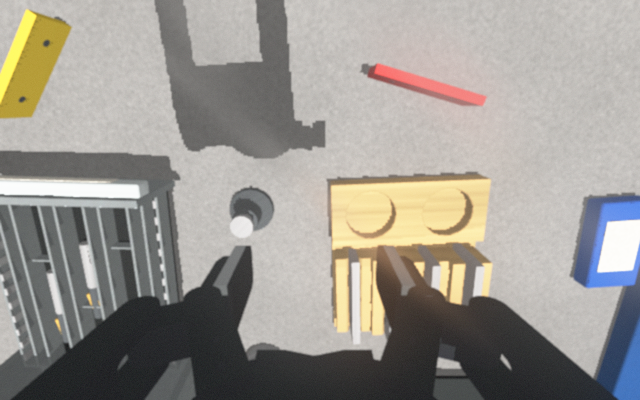

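The jack head is at (242,226) with its foot around (251,209). The pockets are empty at (370,214) and (446,211), and three gap tops in view are empty.

Run:
```python
from st import *
s=json.load(open('w7.json'));c=cam('wrist',s)
im=cv2.cvtColor(cv2.imread('pics/w7.png'),cv2.COLOR_BGR2HSV);V=im[:,:,2]
sub=V[205:245,225:262];m=(sub>200).astype(np.uint8);n,l,st,ce=cv2.connectedComponentsWithStats(m)
for i in range(1,n):
    if st[i,4]>60: h=ce[i]+[225,205];print('head',st[i],h,ray(c,h,68))
print('foot',ray(c,(251,208),8))
for q in[(370,214),(446,211)]:print('pocket',ray(c,q,24))
stand('w7',s,(192,236))
t=np.radians(2.6);ex=np.array([np.cos(t),np.sin(t)]);ey=np.array([-ex[1],ex[0]]);o=np.array([523.3,200.8])
for q in[(180/3.3+260,168/3.3+130),(408/3.3+260,158/3.3+130)]:
    p=ray(cam('wrist',json.load(open('w1.json'))),q,24)[:2];print('w1 pocket',p,((p-o)@ex,(p-o)@ey))
go(455,2,140,180)
```

```text
head [  3  12  34  28 528] [242.77272727 229.40151515] [460.20548657   2.50260152  68.        ]
foot [455.21439396   0.50316315   8.        ]
pocket [457.44610781 150.57636591  24.        ]
pocket [453.35531819 244.18495162  24.        ]
w7 [  330   175   162   160 16535]
ang 2.68 mid [456.4 100.9]
ang 2.43 mid [456.  293.2]
ang 92.39 mid [415.5 202.6]
yaw 2.4311829 width 192.10592790912992 origin [523.2 199.9]
slot 1 [568.5 132.8]
slot 2 [566.6 178.7]
slot 3 [564.6 224.7]
slot 4 [562.7 270.7]
w1 pocket [457.392926   151.23232071] (np.float64(-68.08776531350449), np.float64(-46.52691101156127))
w1 pocket [452.99448363 245.52907566] (np.float64(-68.20409721769089), np.float64(47.87229850731027))
t 44.45 shift [-0.0539 -0.0778  0.1095] turn first 0.02 ft [0.1 0.3 0.2] rot [ 180.   -0. -180.]
```

```bash
python3 -m handwheel '[[-0.01,-0.015,0.02,0],[-0.015,-0.02,0.03,0],[-0.015,-0.022,0.03,0],[-0.01,-0.015,0.015,0],[-0.0045,-0.0058,0.005,0],[0,0,0,0],[0,0,0,0],[0,0,0,0],[0,0,0,0],[0,0,0,0]]' 0.07 60
python3 - <<'E'
from h import *
s=r.sense();im=r.snapshot('wrist');c=cam('wrist',s);print(s['tool_pos'])
im=im[:,:,::-1].copy()
o=cv2.resize(im[40:340,160:480],None,fx=2,fy=2,interpolation=cv2.INTER_CUBIC)
a=np.linspace(0,2*np.pi,60)
for z,R in((68,13),(12,28)):
    P=np.array([(proj(c,(456+R*np.cos(t),2+R*np.sin(t),z))-[160,40]+.5)*2 for t in a]).astype(np.int32);cv2.polylines(o,[P],True,(0,0,255),1)
cv2.imwrite('pics/c3.png',o)
E
```

```text
time: 45.45
tool_pos: [455.7, 2.2, 150.4]
tcp_rot: [-180.0, 0.1, -180.0]
ft_force: [0.1, -0.0, -1.1]
finger_gap: 69.8
grip_force: 0.0
[455.69889745   2.21165193 150.44740201]
```

View pics/c3.png

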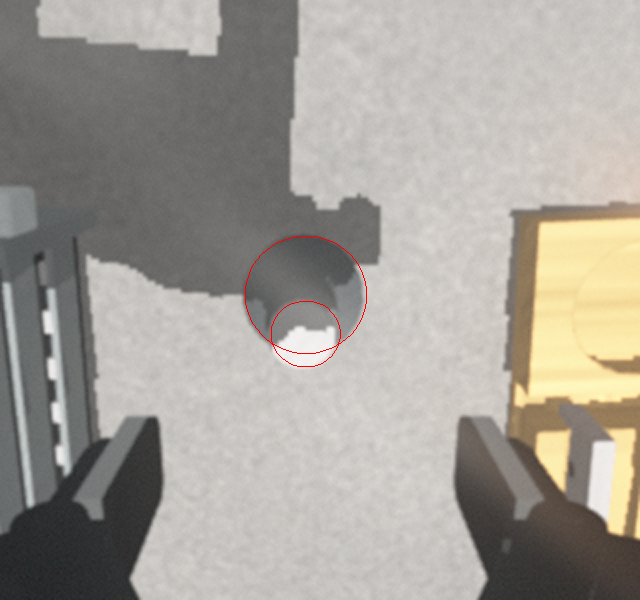

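The overlay fits the foot and the head, so the jack is at (456,2). Descending around its body.

```bash
python3 -m handwheel '[[0,0,0.02,0],[0,0,0.03,0],[0,0,0.03,0],[0,0,0.02,0],[0,0,0.013,0],[0,0,0.008,0],[0,0,0.003,0],[0,0,0,0],[0,0,0,0],[0,0,0,0]]'
python3 -c "
from h import *
go(456,2,25.5,180)"
```

```text
time: 46.5
tool_pos: [456.3, 1.7, 26.7]
tcp_rot: [-180.0, 0.1, -180.0]
ft_force: [-0.1, 0.4, -0.5]
finger_gap: 69.9
grip_force: 0.0
t 46.5 shift [0.0003 0.0003 0.0012] turn first 0.0 ft [-0.1  0.4 -0.5] rot [-1.8e+02  1.0e-01 -1.8e+02]
```

```bash
python3 -m handwheel '[[0,0,0.001,0],[0,0,0,0],[0,0,0,0],[0,0,0,0],[0,0,0,0],[0,0,0,0],[0,0,0,0],[0,0,0,0]]' 0 70; python3 -m handwheel '[[0,0,-0.005,0],[0,0,-0.015,0],[0,0,-0.025,0],[0,0,-0.025,0],[0,0,-0.015,0],[0,0,0,0],[0,0,0,0],[0,0,0,0]]'
python3 -c "
from h import *
go(458,150.6,105,180)"
python3 - <<'E'
from st import *
s=r.sense();im=r.snapshot('wrist');cv2.imwrite('pics/w8.png',im[:,:,::-1])
E
```

```text
time: 47.3
tool_pos: [455.7, 1.4, 25.4]
tcp_rot: [-180.0, 0.0, -180.0]
ft_force: [-1.6, -1.3, 6.7]
finger_gap: 28.1
grip_force: 69.6
time: 48.1
tool_pos: [454.2, 1.9, 108.0]
tcp_rot: [180.0, -0.2, 180.0]
ft_force: [0.2, -0.6, -4.7]
finger_gap: 28.0
grip_force: 69.7
t 48.1 shift [-0.0038  0.1487  0.003 ] turn first -0.0 ft [ 0.2 -0.6 -4.7] rot [180.   -0.2 180. ]
```

```bash
python3 -m handwheel '[[0,0.015,0,0],[0,0.03,0,0],[0,0.035,0,0],[-0.001,0.035,0,0],[-0.001,0.022,0,0],[0,0.0117,0,0],[0,0,0,0],[0,0,0,0],[0,0,0,0],[0,0,0,0]]'
python3 - <<'E'
from st import *
s=r.sense();im=r.snapshot('wrist');c=cam('wrist',s);im=im[:,:,::-1].copy()
a=np.linspace(0,2*np.pi,80)
for k,(x,y) in enumerate(((458,150.7),(453.7,244.7))):
    P=np.array([proj(c,(x+30.5*np.cos(t),y+30.5*np.sin(t),26)) for t in a]).round().astype(np.int32);cv2.polylines(im,[P],True,(0,0,255),1)
cv2.imwrite('pics/w9.png',im)
go(458,150.7,37.4,180)
E
```

```text
time: 49.15
tool_pos: [457.5, 149.6, 109.6]
tcp_rot: [-180.0, -0.0, 179.9]
ft_force: [0.2, 0.4, -3.9]
finger_gap: 27.8
grip_force: 70.0
t 49.2 shift [-0.0005  0.001   0.0722] turn first -0.07 ft [ 0.   0.3 -4.9] rot [-180.    -0.   179.9]
```

View pics/w9.png

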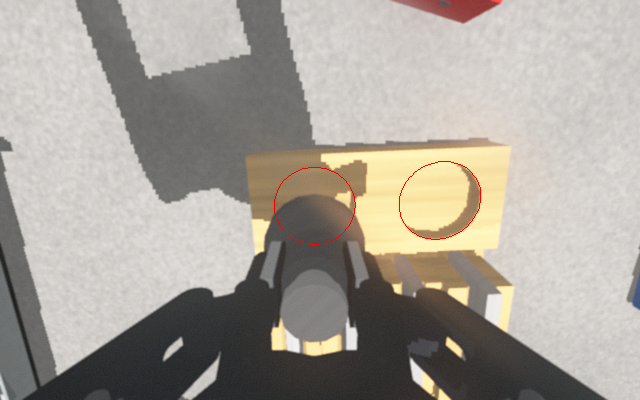

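The pocket2 overlay fits its rim and the jack hangs upright, so pocket1 is right. Descending.

```bash
python3 -m handwheel '[[-0.0005,0.001,0.012,0],[0,0,0.015,0],[0,0,0.012,0],[0,0,0.008,0],[0,0,0.006,0],[0,0,0,0],[0,0,0,0],[0,0,0,0]]'
python3 -c "
from h import *
go(458,150.7,37.4,180)"
```

```text
time: 50.0
tool_pos: [458.5, 151.6, 57.4]
tcp_rot: [180.0, 0.1, 180.0]
ft_force: [0.7, -0.2, -4.9]
finger_gap: 28.2
grip_force: 70.0
t 50.0 shift [ 0.0005 -0.0009  0.02  ] turn first -0.0 ft [ 0.7 -0.2 -4.9] rot [1.8e+02 1.0e-01 1.8e+02]
```

```bash
python3 -m handwheel '[[0,0,0.005,0],[0,0,0.005,0],[0,0,0.003,0],[0,0,0.002,0],[0,0,0.001,0],[0,0,0.001,0],[0,0,0,0],[0,0,0,0],[0,0,0,0]]'
```

```text
time: 50.9
tool_pos: [458.1, 151.5, 39.9]
tcp_rot: [180.0, 0.0, -180.0]
ft_force: [0.2, -1.5, -4.7]
finger_gap: 28.3
grip_force: 70.2
```

Inside the pocket with no contact yet (bottom ≈14.5). Correcting y and going down the rest.

```bash
python3 -m handwheel '[[0,-0.0007,0.0012,0],[0,0,0.0008,0],[0,0,0.0008,0],[0,0,0,0],[0,0,0,0],[0,0,0,0]]'
```

```text
time: 51.5
tool_pos: [458.0, 150.8, 37.4]
tcp_rot: [-180.0, 0.0, -180.0]
ft_force: [-6.4, -1.1, 5.4]
finger_gap: 27.8
grip_force: 71.3
```

```bash
python3 -m handwheel '[[0,0,0,0],[0,0,0,0],[0,0,0,0],[0,0,0,0],[0,0,0,0],[0,0,-0.02,0],[0,0,-0.03,0],[0,0,-0.04,0],[0,0,-0.04,0],[0,0,-0.04,0]]' 0.065; python3 -m handwheel '[[0,0,-0.04,0],[0.005,-0.02,0,0],[0.015,-0.04,0,0],[0.02,-0.045,0,0],[0.02,-0.045,0,0],[0.02,-0.045,0,0],[0.02,-0.045,0,0],[0.005,-0.045,0,0],[0,-0.035,0,0],[0,-0.02,0,0]]'
python3 - <<'E'
from h import *
import json
s=r.sense();im=r.snapshot('wrist');cv2.imwrite('pics/wa.png',im[:,:,::-1]);print(s['tool_pos'],s['tcp_rot']);go(375,-199,110,178.6)
im=r.snapshot('scene');cv2.imwrite('pics/scene1.png',im[:,:,::-1])
E
```

```text
time: 52.5
tool_pos: [457.6, 150.7, 208.4]
tcp_rot: [-180.0, 0.0, 180.0]
ft_force: [1.3, 0.3, -0.1]
finger_gap: 64.4
grip_force: 0.0
time: 53.5
tool_pos: [352.3, -191.8, 247.1]
tcp_rot: [-179.9, 0.0, 179.8]
ft_force: [0.3, 0.8, 0.3]
finger_gap: 65.0
grip_force: 0.0
[ 352.26382288 -191.849113    247.07499898] [-1.79938362e+02  3.51572008e-02  1.79841610e+02]
t 53.55 shift [-0.0229 -0.0051  0.1369] turn first 1.22 ft [-2.4 -0.4 -0.1] rot [-179.9    0.   179.8]
```

```bash
python3 -m handwheel '[[0,0,0.02,1.2],[0,0,0.03,0],[0,0,0.03,0],[0,0,0.03,0],[0,0,0.025,0],[0,0,0.015,0],[0,0,0,0],[0,0,0,0],[0,0,0,0],[0,0,0,0]]' 0 40
python3 -c "
from h import *
go(389,-198.7,93,178.6)"
```

```text
time: 54.6
tool_pos: [353.8, -189.6, 98.2]
tcp_rot: [-179.9, 0.1, 178.8]
ft_force: [0.2, -0.0, 0.2]
finger_gap: 0.1
grip_force: 0.0
t 54.6 shift [-0.0354 -0.0082  0.0052] turn first 0.21 ft [ 0.2 -0.   0.2] rot [-1.799e+02  1.000e-01  1.788e+02]
```

```bash
python3 -m handwheel '[[-0.005,-0.008,0.005,0.2],[-0.01,0,0,0],[-0.01,0,0,0],[-0.01,0,0,0],[-0.01,0,0,0],[-0.01,0,0,0],[0,0,0,0],[0,0,0,0]]'
```

```text
time: 55.4
tool_pos: [408.1, -198.2, 91.9]
tcp_rot: [180.0, -0.0, 178.6]
ft_force: [0.5, 1.2, -0.7]
finger_gap: -0.3
grip_force: 0.0
```

```bash
python3 -m handwheel '[[-0.01,0,0,0],[-0.01,0,0,0],[-0.01,0,0,0]]'; python3 -c "
from h import *
s=r.sense();im=r.snapshot('wrist');c=cam('wrist',s);cv2.imwrite('pics/wb.png',im[:,:,::-1])
g=cv2.cvtColor(im,cv2.COLOR_RGB2GRAY)
for u in (220,420):
  print([(v,int(g[v,u]),int(ray(c,(u,v),105)[0])) for v in range(80,330,8)])
"
```

```text
time: 55.7
tool_pos: [436.8, -198.9, 91.3]
tcp_rot: [180.0, -0.2, 178.6]
ft_force: [-6.4, -0.0, 2.4]
finger_gap: 0.1
grip_force: 3.1
[(80, 141, 353), (88, 140, 356), (96, 134, 359), (104, 131, 362), (112, 127, 365), (120, 121, 368), (128, 124, 371), (136, 117, 374), (144, 114, 377), (152, 117, 381), (160, 117, 384), (168, 119, 387), (176, 118, 391), (184, 124, 394), (192, 124, 397), (200, 120, 401), (208, 120, 405), (216, 120, 408), (224, 122, 412), (232, 120, 416), (240, 118, 420), (248, 110, 423), (256, 109, 427), (264, 115, 431), (272, 172, 435), (280, 164, 440), (288, 173, 444), (296, 64, 448), (304, 66, 452), (312, 65, 457), (320, 58, 461), (328, 58, 466)]
[(80, 221, 355), (88, 221, 358), (96, 221, 361), (104, 223, 364), (112, 222, 367), (120, 218, 370), (128, 222, 373), (136, 226, 376), (144, 221, 379), (152, 219, 382), (160, 216, 386), (168, 217, 389), (176, 216, 393), (184, 224, 396), (192, 218, 399), (200, 220, 403), (208, 124, 407), (216, 125, 410), (224, 124, 414), (232, 120, 418), (240, 119, 422), (248, 119, 426), (256, 115, 430), (264, 120, 434), (272, 174, 438), (280, 175, 442), (288, 215, 446), (296, 255, 450), (304, 77, 455), (312, 70, 459), (320, 66, 464), (328, 66, 468)]
```

```bash
python3 -c "
from h import *
c=cam('scene')
for q in [(258,300),(285,299),(292,303),(320,306),(327,309),(345,309)]:
  print(q,[ray(c,(q[0]/1.25,q[1]/1.25),z)[:2].round() for z in (130,150,170)])
print('rim',[ray(c,(q[0]/1.25,q[1]/1.25),130)[:2].round() for q in [(262,293),(365,302)]])
"
python3 -m handwheel '[[-0.015,0,-0.003,0],[-0.02,0,0,0],[-0.02,0,0,0],[-0.02,0,0,0],[-0.02,0,0,0],[-0.02,0,0,0],[-0.015,0,0,0],[0,0,0,0]]'
```

```text
(258, 300) [array([ 685., -326.]), array([ 695., -318.]), array([ 704., -310.])]
(285, 299) [array([ 677., -266.]), array([ 687., -259.]), array([ 696., -252.])]
(292, 303) [array([ 685., -248.]), array([ 695., -242.]), array([ 704., -235.])]
(320, 306) [array([ 686., -184.]), array([ 696., -179.]), array([ 705., -173.])]
(327, 309) [array([ 692., -167.]), array([ 702., -162.]), array([ 711., -157.])]
(345, 309) [array([ 688., -127.]), array([ 698., -123.]), array([ 707., -119.])]
rim [array([ 667., -322.]), array([667., -86.])]
time: 56.55
tool_pos: [568.5, -202.3, 94.4]
tcp_rot: [180.0, -0.0, 178.6]
ft_force: [-1.0, 0.8, 0.3]
finger_gap: 0.3
grip_force: 0.0
```

```bash
python3 -m handwheel '[[-0.01,0,0,0],[-0.012,0,0,0],[-0.012,0,0,0],[-0.01,0,0,0],[-0.007,0,0,0],[-0.004,0,0,0],[0,0,0,0]]'; python3 -m handwheel '[[-0.005,0,0,0],[-0.003,0,0,0]]'
```

```text
time: 57.25
tool_pos: [622.8, -203.7, 94.8]
tcp_rot: [180.0, 0.0, 178.6]
ft_force: [-1.3, 0.3, -1.3]
finger_gap: 0.3
grip_force: 0.5
time: 57.45
tool_pos: [626.6, -203.8, 94.6]
tcp_rot: [179.9, -0.5, 178.6]
ft_force: [-33.7, 1.9, 19.1]
finger_gap: -0.1
grip_force: 17.2
```

```bash
python3 -m handwheel '[[0,0,0,0],[0,0,0,0]]'; python3 -m handwheel '[[0.03,0,0,0],[0.04,0,-0.01,0],[0.04,0,-0.03,0],[0.04,0,-0.04,0],[0.04,0,-0.04,0],[0.04,0,-0.04,0],[0.03,0,-0.02,0],[0,0,0,0],[0,0,0,0],[0,0,0,0]]'
python3 - <<'E'
from h import *
s=r.sense();im=r.snapshot('wrist')[:,:,::-1].copy();c=cam('wrist',s)
sc=r.snapshot('scene')[:,:,::-1];sd=r.snapshot('side')[:,:,::-1]
o=np.zeros((600,800,3),np.uint8)
o[:300,:400]=cv2.resize(im[0:400],(400,300));o[:300,400:]=cv2.resize(sd[120:330,220:500],(400,300),interpolation=cv2.INTER_CUBIC)
o[300:]=cv2.resize(sc[150:290,180:555],(800,300),interpolation=cv2.INTER_CUBIC)
cv2.imwrite('pics/f.png',o)
E
```

```text
time: 57.65
tool_pos: [626.5, -203.8, 94.6]
tcp_rot: [179.9, -0.5, 178.6]
ft_force: [-23.4, 2.2, 12.1]
finger_gap: 0.2
grip_force: 12.1
time: 58.65
tool_pos: [385.1, -197.8, 260.2]
tcp_rot: [180.0, 0.0, 178.6]
ft_force: [0.1, 0.0, -0.7]
finger_gap: -0.1
grip_force: 0.0
```

View pics/f.png

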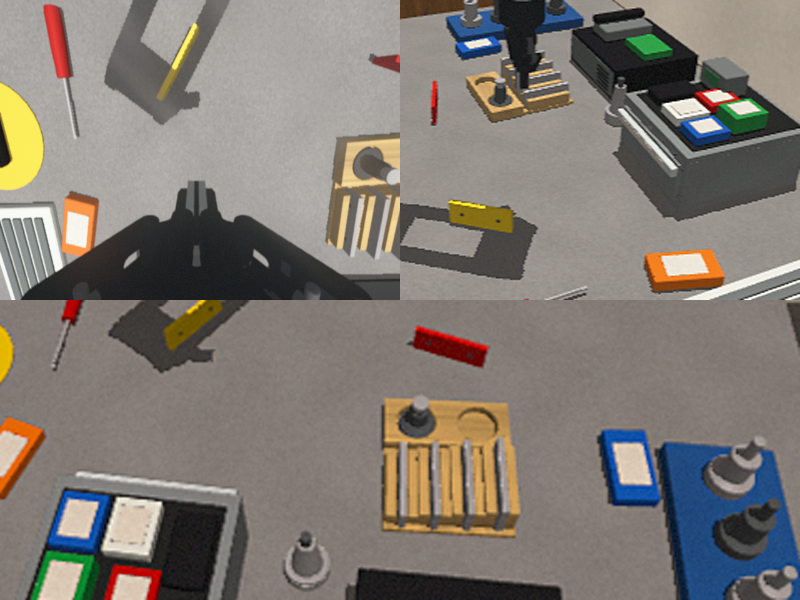

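The final picture shows four parallels rising in order, the jack in the left pocket, the drawer in its cabinet, and the bystanders untouched. I'll confirm the drawer's end position numerically from above.

```bash
python3 -m handwheel '[[-0.02,0,0,0],[-0.03,0,0,0],[-0.04,0,0,0],[-0.04,0,0,0],[-0.03,0,0,0],[-0.02,0,0,0],[0,0,0,0],[0,0,0,0],[0,0,0,0],[0,0,0,0]]'
python3 -c "
from h import *
s=r.sense();im=r.snapshot('wrist');c=cam('wrist',s);cv2.imwrite('pics/wc.png',im[:,:,::-1])
g=cv2.cvtColor(im,cv2.COLOR_RGB2GRAY)
for u in (250,380):
  print([(v,int(g[v,u]),int(ray(c,(u,v),105)[0]),int(ray(c,(u,v),130)[0])) for v in range(110,290,4)])
"
```

```text
time: 59.8
tool_pos: [564.1, -202.4, 261.0]
tcp_rot: [-180.0, -0.0, 178.6]
ft_force: [-0.4, -0.1, 0.3]
finger_gap: 0.2
grip_force: 0.0
[(110, 96, 494, 493), (114, 97, 497, 497), (118, 96, 501, 500), (122, 100, 504, 503), (126, 104, 508, 506), (130, 99, 512, 510), (134, 104, 515, 513), (138, 105, 519, 516), (142, 103, 523, 520), (146, 100, 526, 523), (150, 102, 530, 527), (154, 97, 534, 530), (158, 173, 538, 534), (162, 173, 541, 537), (166, 167, 545, 541), (170, 168, 549, 544), (174, 168, 553, 548), (178, 167, 557, 551), (182, 171, 561, 555), (186, 167, 565, 559), (190, 163, 569, 562), (194, 166, 573, 566), (198, 168, 577, 570), (202, 165, 581, 574), (206, 166, 586, 578), (210, 90, 590, 581), (214, 89, 594, 585), (218, 90, 598, 589), (222, 93, 603, 593), (226, 91, 607, 597), (230, 92, 611, 601), (234, 85, 616, 605), (238, 87, 620, 609), (242, 106, 625, 613), (246, 141, 629, 617), (250, 212, 634, 622), (254, 243, 638, 626), (258, 242, 643, 630), (262, 106, 647, 634), (266, 169, 652, 638), (270, 140, 657, 643), (274, 73, 662, 647), (278, 86, 666, 652), (282, 111, 671, 656), (286, 170, 
[... 291 characters left out ...]
 536), (162, 172, 544, 540), (166, 169, 548, 543), (170, 168, 552, 547), (174, 168, 556, 551), (178, 168, 560, 554), (182, 167, 564, 558), (186, 172, 568, 561), (190, 173, 572, 565), (194, 172, 576, 569), (198, 167, 580, 573), (202, 171, 584, 576), (206, 168, 589, 580), (210, 106, 593, 584), (214, 94, 597, 588), (218, 94, 601, 592), (222, 98, 606, 596), (226, 96, 610, 600), (230, 98, 614, 604), (234, 96, 619, 608), (238, 95, 623, 612), (242, 107, 628, 616), (246, 130, 632, 620), (250, 178, 637, 624), (254, 234, 641, 629), (258, 229, 646, 633), (262, 131, 651, 637), (266, 155, 655, 641), (270, 102, 660, 646), (274, 54, 665, 650), (278, 73, 670, 655), (282, 94, 675, 659), (286, 162, 679, 664)]
```

Strip and panel sit against the cabinet. A second gentle push will make sure it didn't rebound.

```bash
python3 -m handwheel '[[0,0,0.02,0],[0,0,0.04,0],[0,0,0.04,0],[0,0,0.04,0],[0,0,0.02,0],[0,0,0.008,0],[0,0,0,0],[0,0,0,0]]'; python3 -m handwheel '[[-0.015,0,0,0],[-0.02,0,0,0],[-0.015,0,0,0],[-0.006,0,0,0],[0,0,0,0],[0,0,0,0]]'; python3 -m handwheel '[[-0.002,0,0,0],[-0.002,0,0,0],[-0.002,0,0,0],[0,0,0,0]]'
```

```text
time: 60.65
tool_pos: [565.6, -203.0, 94.9]
tcp_rot: [-179.9, 0.1, 178.6]
ft_force: [1.2, 0.2, 0.1]
finger_gap: -0.4
grip_force: 0.0
time: 61.25
tool_pos: [620.6, -203.9, 93.7]
tcp_rot: [-180.0, 0.0, 178.6]
ft_force: [-0.0, -0.0, 0.0]
finger_gap: -0.1
grip_force: 0.0
time: 61.65
tool_pos: [626.1, -203.9, 92.9]
tcp_rot: [180.0, -0.1, 178.6]
ft_force: [-3.3, 0.6, 2.9]
finger_gap: 0.2
grip_force: 1.7
```

```bash
python3 -m handwheel '[[-0.002,0,0,0],[-0.002,0,0,0],[0,0,0,0]]';python3 -m handwheel '[[-0.002,0,0,0],[0,0,0,0]]'
```

```text
time: 61.95
tool_pos: [626.4, -203.9, 92.8]
tcp_rot: [179.9, -0.5, 178.6]
ft_force: [-24.8, 2.2, 16.3]
finger_gap: 0.1
grip_force: 12.6
time: 62.15
tool_pos: [626.4, -203.9, 92.7]
tcp_rot: [179.9, -0.8, 178.6]
ft_force: [-35.1, 3.2, 21.8]
finger_gap: 0.3
grip_force: 17.8
```

The hard stop holds at x=626.4 under 35 N, so the drawer is shut. Backing off and handing in.

```bash
python3 -m handwheel '[[0.005,0,0,0],[0.005,0,0,0],[0.03,0,0,0],[0.04,0,-0.02,0],[0.04,0,-0.04,0],[0.04,0,-0.04,0],[0.02,0,-0.03,0],[0,0,0,0],[0,0,0,0],[0,0,0,0]]'; python3 -c "
from h import *
print(r.hand_in())"
```

```text
time: 63.15
tool_pos: [462.0, -199.6, 212.7]
tcp_rot: [180.0, -0.0, 178.6]
ft_force: [-0.7, -0.4, -0.5]
finger_gap: -0.4
grip_force: 0.0
the job is handed in; nothing more can be done
None
```

I handed the job in at about 63 s: all four parallels stand in their own slots, the one jack on the bench is in pocket1, the drawer is pushed against its stop, and I didn't touch the bystanders; no verdict came back.

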